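Load the cassette reader behind its double door

TASK

Load the red reader: lift its drop bolt, swing the left leaf wide open, then the overlapped right leaf, and feed all the blue cassettes from the bench end-first into the tube, each pushing the last deeper, until none sticks out of the mouth. Then close the right leaf first and the left leaf over it, fully shut, and push the bolt fully down again. Do not disturb the bottle, the tube rack or the timer.

Things in the scene. Friction and masses are not known exactly. Their poses are not given: they have to be found in the camera images.
- reader: Fixed red instrument, 380 wide, 335 deep, flat roof 130 above the bench. Origin on the bench under the middle of its front; x points into it (away from the robot), y to its left. A double door of two white leaves, each 171 wide, 12 thick, from 45 to 133 above the bench, closes its front; they swing over things lying on the bench. Their inner faces lie at x = 0 when shut.
- tube_mouth (a point): Centre of the tube's mouth, 100 above the bench, 55 behind the front. x points straight into the tube (level), y left, z up. The tube is square, 41 inside, 262 deep from here to its closed end, with a 14 mm sight slot in the roof; its sides flare from 56 to 41 apart over the first 10. Before the mouth is a recess, 144 wide and open above; its floor is level with the tube's (20.5 below this point).
- bolt (a joint): Height of the drop bolt, m: 0 down (home), 0.028 fully raised. A 10 mm steel pin that slides up and down in a bracket over the roof's front edge; down, it stands before the left leaf's upper 18 mm and holds that leaf shut. At 0.020 or more it is clear. It takes about 3 to 4 N to move and stays where it is left.
- bolt_knob (a point): Centre of the bolt's black knob, an upright cylinder of 22 mm diameter and 32 high, free on all sides; 166 above the bench when down; it moves with the bolt. The bracket's top is 22 mm below this point when the bolt is down.
- main_leaf (a joint): Opening angle of the left (+y) leaf, the one held by the bolt, rad: 0 shut, up to 1.9. It swings towards the robot about an upright hinge at its left edge, light friction, stays where it is left. An aluminium strip on its free edge overlaps the front of the right leaf by about 20 mm, so that the right leaf cannot open while this one is shut.
- main_leaf_handle (a point): Left leaf's handle: an upright round steel post of 12 mm diameter, standing 43 mm off the leaf's front face (55 mm in front of the inner face) on a short arm, 30 mm from the leaf's free edge, 142 mm from the hinge along the leaf. The point is on the post's axis 122 above the bench; the post reaches from 100 (the arm's top) to 140 above the bench. Moves with the leaf.
- main_leaf_hinge (a point): A point on the left leaf's hinge axis (vertical), 122 above the bench. The frame turns with the leaf.
- side_leaf (a joint): Opening angle of the right (-y) leaf, the overlapped one, rad: 0 shut, up to 1.9. It swings towards the robot about an upright hinge at its right edge, light friction, stays where it is left.
- side_leaf_handle (a point): Right leaf's handle, a post like the left one's, 45 mm from the leaf's free edge, 127 mm from the hinge along the leaf.
- side_leaf_hinge (a point): A point on the right leaf's hinge axis (vertical), 122 above the bench. The frame turns with the leaf.
- cassette1_center (a point): Cassette: a blue plastic square bar with white end caps, 80 long, 34 x 34 across (last 5 mm of each end 28 x 28), about 90 g, lying on the bench at the start. The point is its centre, 17 above the bench as it lies; x runs along its length. Either end may go in first, any long side up. Only two or three of the four are present in a run.
- cassette2_center (a point): Cassette: a blue plastic square bar with white end caps, 80 long, 34 x 34 across (last 5 mm of each end 28 x 28), about 90 g, lying on the bench at the start. The point is its centre, 17 above the bench as it lies; x runs along its length. Either end may go in first, any long side up. Only two or three of the four are present in a run.
- cassette3_center (a point): Cassette: a blue plastic square bar with white end caps, 80 long, 34 x 34 across (last 5 mm of each end 28 x 28), about 90 g, lying on the bench at the start. The point is its centre, 17 above the bench as it lies; x runs along its length. Either end may go in first, any long side up. Only two or three of the four are present in a run.
- cassette4_center (a point): Cassette: a blue plastic square bar with white end caps, 80 long, 34 x 34 across (last 5 mm of each end 28 x 28), about 90 g, lying on the bench at the start. The point is its centre, 17 above the bench as it lies; x runs along its length. Either end may go in first, any long side up. Only two or three of the four are present in a run.
- bottle: Amber bottle, 64 diameter, 140 high, standing on the bench left of the reader; bystander. Origin under its base.
- tube_rack: Blue block rack with small tubes, 90 x 130 x 60 high, on the bench right of the reader; bystander. Origin under its base.
- timer: Small white bench timer, 60 x 70 x 22, flat on the bench at the far left; bystander. Origin under its base.

How it is judged:
By the outcome, as a careful person would: the job done as asked, in the order asked, and still so for the second after the job is handed in, with the robot touching nothing.
Of cassette1, cassette2, cassette3, cassette4 only 2 to 3 are there at a start; the rules pass over those that are not, and their reading is None.
At some moment in a run one of cassette1, cassette2, cassette3, cassette4 may be knocked a few centimetres aside while the robot is not near it.
Once in a run the grip may slacken for a moment while it holds something.
It also fails if it takes over 210 s, if anything falls off the work surface, if the arm or the gripper's body presses on something with over 40 N, if the wrist force passes 120 N, or if a joint passes its speed limit or range.

ROBOT

A 6-joint arm with a two-finger parallel gripper is mounted at the origin on the work surface. World frame = base frame: x ahead of the robot, y to its left, z up, the work surface at z = 0. Lengths are in m, angles in degrees, forces in N, time in s.
With the tool pointing down it reaches from about 0.35 to 0.875 m from the base axis. Payload 4.2 kg.
Tool frame: the origin (TCP) lies at the very end of the fingers, on their centre line; the grasp point (between the pads) lies 19 mm behind it; z points along the fingers, y is the line along which they close (so a half turn about z gives the same grasp; the last joint's range is limited). The gripper opens to 87 mm and grips with 3 to 60 N. Pads are 19 mm wide; open, the fingers measure 117 mm over their backs; the gripper's body (75 mm by 190 mm) begins 51 mm behind the grasp point.
Start: joints at [-53.365, 22.042, 0.453, 0, -68.411, -14.817], TCP at [0.232, -0.58, 0.223] pointing down, gripper open.
Joint ranges: [-179.83, 179.83], [-69.29, 118.12], [-61.27, 80.66], [-181.25, 117.63], [-171.15, -9.14], [-177.46, 177.46]. Speed limits (degrees/s): [159.86, 159.86, 180, 180, 180, 180].

INTERFACE

Orientations are given as a 3x3 rotation matrix whose columns are the frame's x, y, z axes.
In Python, from station import sense, cams, r gives the robot as it stands. The module is installed in compiled form; this text tells all that it offers.
- The arm moves only by the tool step_arm, never from a script. Its argument "targets" is text: rows parted by semicolons, each of 4 numbers parted by spaces: the shift along the tool's x, y, z in cm, then the turn about the tool's z in degrees. In form: x y z turn; .... A call has 1 to 12 rows; each row shifts and turns the commanded pose from where the row before left it, along the tool's axes as they then stand; what a row does not reach is not made up. A row lasts 1/12 s, in which the tool goes at most 41.7 mm and 7.16 degrees, less where a joint would pass 70% of its speed; a pose out of reach is approached as far as the arm can. A call with a gripper value outside its range is refused whole. "claw" is the finger opening in cm, from 0 to 8.7, set as the call begins (left out, the last holds). The fingers move at their own pace and stop on an object; the grip force is fixed at half the most. Time passes only in rows, so rows that do not move let the fingers close. It gives the time, the measured TCP pose, the force, the opening and the grip force at its end, in the units of the state.
- sense(): the state, without advancing time (a new reading comes with each control period).
- cams.capture(name): name is "scene" or "top" or "wrist"; returns a dict with "frame" (384x512x3 uint8, blue, green, red), "vertical_fov" (degrees; the focal length in pixels is half the picture's height over the tangent of half this angle, whatever the lens; pixels are square), "cx", "cy" (the principal point, pixels), "dist_coeffs" ([k1, k2, p1, p2, k3] as OpenCV has them; the pictures are not rectified), "eye" and "rotation" of the camera in the world; the wrist camera has in their place "tool_from_camera" (4x4, takes a point from camera to tool coordinates, whose origin is the TCP and whose axes are the flange's). Camera axes: x right, y down, z forward; pixel columns grow to the right and rows downward; lengths in m; the calibration is good to about 2 mm. A picture is of the moment at which its call begins: read the wrist's pose just before it. There is no depth.
- r.finish_job(): hands the job in; it is judged then, once.
The state is a dict: "time_s": time; "joints": joint angles; "joint_velocities": joint speeds; "effort": joint torques, N m; "tcp_pos": TCP position; "ee_rot": TCP orientation; "wrist_force": force on the tool from outside, world axes, zero at the start; "moment": the same for the moment, N m; "gripper_width": opening from 0.0 (shut) to 1.0 (fully open); "gripper_force": force on a finger pad.
Only numpy, scipy, OpenCV 4.12 (cv2) and the standard library are available. Lean on these libraries where they do the work, as an engineer would, in place of code of your own. Each camera call takes 0.05 s, during which the arm holds its last target. There are 200 camera calls.

## Working session

There is one attempt and no reset: what is moved stays moved. The work goes in short steps, Python scripts to look and compute and a tool call to move; the robot and the scene stay as the last step left them, time stands still between calls to the robot, and variables do not carry over. Pictures are saved under pics/ and viewed, at most 14 in all, crops included, and the job is handed in when it is done.

Besides the shell and the picture viewer there is one more tool, called by a JSON object that holds its "method" and its "body". step_arm: Moves the arm, as the interface text tells. Its arguments: {"type":"object","properties":{"targets":{"type":"string"},"claw":{"type":"number"}},"required":["targets"]}

```bash
mkdir -p pics; cat > h.py <<'E'
import numpy as np, cv2
from station import sense, cams, r
def cap(n):
    s=sense(); c=cams.capture(n); im=c["frame"]; f=im.shape[0]/2/np.tan(np.radians(c["vertical_fov"])/2)
    c["K"]=np.array([[f,0,c["cx"]],[0,f,c["cy"]],[0,0,1]]); c["D"]=np.array(c["dist_coeffs"],float)
    if n=="wrist":
        T=np.array(c["tool_from_camera"]); R=np.array(s["ee_rot"])
        c["R"]=R@T[:3,:3]; c["e"]=np.array(s["tcp_pos"])+R@T[:3,3]
    else: c["R"]=np.array(c["rotation"]); c["e"]=np.array(c["eye"])
    return c
def ray(c,px):
    p=cv2.undistortPoints(np.array(px,float).reshape(-1,1,2),c["K"],c["D"]).reshape(-1,2)
    d=np.c_[p,np.ones(len(p))]@c["R"].T
    return d
def onz(c,px,z):
    d=ray(c,px); return c["e"]+d*((z-c["e"][2])/d[:,2])[:,None]
def proj(c,P):
    P=np.atleast_2d(P); q=(P-c["e"])@c["R"]
    return cv2.projectPoints(q,np.zeros(3),np.zeros(3),c["K"],c["D"])[0].reshape(-1,2)
def tri(c1,p1,c2,p2):
    a=ray(c1,[p1])[0];b=ray(c2,[p2])[0];A=np.c_[a,-b]
    t=np.linalg.lstsq(A,c2["e"]-c1["e"],rcond=None)[0]
    return (c1["e"]+a*t[0]+c2["e"]+b*t[1])/2
E
python3 - <<'E'
from h import *
for n in("scene","top"):
    c=cap(n); cv2.imwrite(f"pics/{n}0.png",c["frame"]); print(n,c["e"],c["R"].round(2).tolist(),c["vertical_fov"])
s=sense(); print(s["tcp_pos"],np.array(s["ee_rot"]).round(3).tolist(),s["time_s"]); c=cap("wrist"); print(c["tool_from_camera"])
E
```

```text
scene [1.35410689 0.41923516 1.42661332] [[-0.45, 0.74, -0.5], [0.89, 0.39, -0.24], [0.01, -0.55, -0.83]] 47.23207041377293
top [0.44856089 0.02732226 1.14978717] [[-0.02, -0.99, 0.1], [-1.0, 0.03, 0.03], [-0.03, -0.1, -0.99]] 56.90132800906889
[ 0.23210923 -0.57972531  0.22157077] [[-0.928, -0.372, -0.001], [-0.372, 0.928, 0.002], [0.0, 0.002, -1.0]] 0.1
[[ 6.87497922e-04 -9.61083880e-01 -2.76255866e-01  7.66986974e-02]
 [ 9.99999759e-01  6.34024116e-04  2.82880506e-04 -1.54304840e-03]
 [-9.67190133e-05 -2.76255993e-01  9.61084084e-01 -1.61960465e-01]
 [ 0.00000000e+00  0.00000000e+00  0.00000000e+00  1.00000000e+00]]
```

View pics/scene0.png

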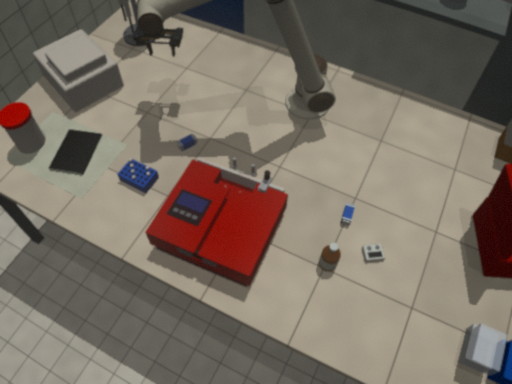

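View pics/top0.png

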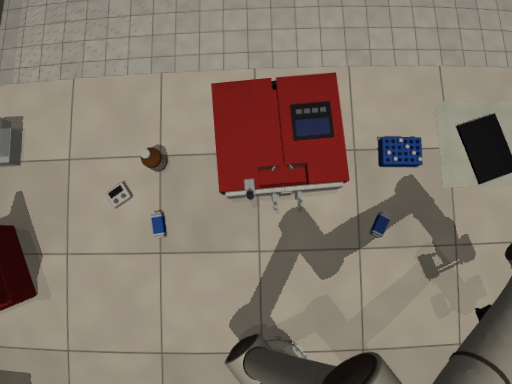

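```bash
python3 - <<'E'
from h import *
c=cap("top"); im=c["frame"]
print("roof corners", onz(c,[[212,83],[338,73],[348,182],[219,192]],.13).round(3).tolist())
print("leaf front edge", onz(c,[[226,193],[343,186]],.133).round(3).tolist())
print("knob",onz(c,[[250,188]],.182).round(3).tolist(),"handles",onz(c,[[275,195],[297,193]],.14).round(3).tolist())
hsv=cv2.cvtColor(im,cv2.COLOR_BGR2HSV)
m=cv2.inRange(hsv,(100,120,40),(125,255,255))
cs,_=cv2.findContours(m,cv2.RETR_EXTERNAL,cv2.CHAIN_APPROX_NONE)
for k in cs:
    if cv2.contourArea(k)>30:
        b=cv2.minAreaRect(k); print(b, onz(c,[b[0]],.03).round(3).tolist(), onz(c,cv2.boxPoints(b),.034).round(3).tolist())
big=cv2.resize(im[160:250,130:420],None,fx=2.75,fy=2.75,interpolation=cv2.INTER_CUBIC); cv2.imwrite("pics/top_crop.png",big)
E
```

```text
roof corners [[0.891, 0.169, 0.13], [0.911, -0.214, 0.13], [0.578, -0.224, 0.13], [0.559, 0.152, 0.13]]
leaf front edge [[0.555, 0.131, 0.133], [0.566, -0.208, 0.133]]
knob [[0.562, 0.059, 0.182]] handles [[0.544, -0.01, 0.14], [0.548, -0.073, 0.14]]
((158.4299774169922, 224.50999450683594), (15.556349754333496, 12.0208158493042), 81.8698959350586) [[0.47, 0.36, 0.03]] [[0.492, 0.382, 0.034], [0.497, 0.343, 0.034], [0.448, 0.336, 0.034], [0.443, 0.375, 0.034]]
((380.9000244140625, 224.20001220703125), (10.733125686645508, 15.652474403381348), 26.56505012512207) [[0.453, -0.347, 0.03]] [[0.439, -0.318, 0.034], [0.483, -0.343, 0.034], [0.467, -0.373, 0.034], [0.423, -0.348, 0.034]]
((400.5, 151.5), (29.0, 41.0), 90.0) [[0.685, -0.426, 0.03]] [[0.734, -0.36, 0.034], [0.731, -0.497, 0.034], [0.636, -0.489, 0.034], [0.639, -0.353, 0.034]]
((312.26177978515625, 126.40294647216797), (16.182960510253906, 33.13289260864258), 85.60128784179688) [[0.775, -0.142, 0.03]] [[0.798, -0.087, 0.034], [0.804, -0.195, 0.034], [0.75, -0.196, 0.034], [0.744, -0.089, 0.034]]
```

View pics/top_crop.png

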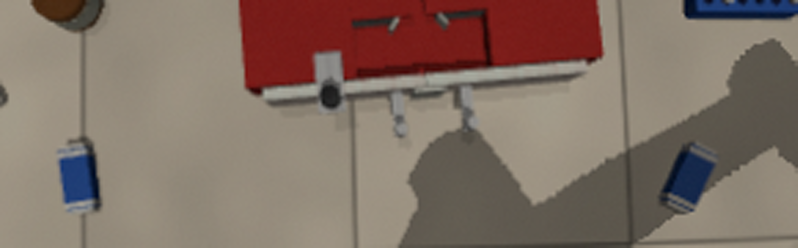

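{"method": "step_arm", "body": {"targets": "0 0 -3.4 5.5;0 0 -3.4 5.5;0 0 -3.4 5.4;0 0 -3.4 5.4", "claw": 6}}

```text
time_s: 0.53
tcp_pos: [0.2321, -0.5799, 0.3599]
ee_rot: [[-1.0, 0.004, -0.0], [0.004, 1.0, 0.001], [0.0, 0.001, -1.0]]
wrist_force: [-0.3, -0.7, -0.6]
gripper_width: 0.779
gripper_force: 0.0
```

{"method": "step_arm", "body": {"targets": "-1.4 3.3 0 0;-1.4 3.3 0 0;-1.4 3.3 0 0;-1.4 3.3 0 0;-1.4 3.3 0 0;-1.4 3.3 0 0;-1.4 3.3 0 0;-1.4 3.3 0 0;-1.4 3.3 0 0;-1.4 3.3 0 0;-1.4 3.3 0 0;-1.4 3.3 0 0"}}

```text
time_s: 1.53
tcp_pos: [0.4002, -0.1824, 0.3587]
ee_rot: [[-1.0, -0.0, 0.0], [-0.0, 1.0, 0.0], [-0.0, 0.0, -1.0]]
wrist_force: [0.8, -0.6, -0.1]
gripper_width: 0.688
gripper_force: 0.0
```

{"method": "step_arm", "body": {"targets": "0 3 0 0;0 3 0 0;0 0 0 0"}}

```text
time_s: 1.78
tcp_pos: [0.4, -0.1206, 0.3586]
ee_rot: [[-1.0, -0.006, 0.001], [-0.006, 1.0, 0.001], [-0.001, 0.001, -1.0]]
wrist_force: [0.3, -0.2, -0.3]
gripper_width: 0.69
gripper_force: 0.0
```

```bash
cat >> h.py <<'E'
def st():
    s=sense(); R=np.array(s["ee_rot"]); psi=np.degrees(np.arctan2(-R[0,1],R[1,1]))
    return s,np.array(s["tcp_pos"]),psi
def go(x,y,z,psi):
    "shift in tool axes (cm) after turning"
    s,p,q=st(); t=(q-psi+180)%360-180; a=np.radians(psi); d=np.array([x,y,z])-p
    print("turn %.1f then shift x %.2f y %.2f z %.2f"%(t,*(100*np.array([-np.cos(a)*d[0]-np.sin(a)*d[1],-np.sin(a)*d[0]+np.cos(a)*d[1],-d[2]]))))
E
python3 - <<'E'
from h import *
s,p,q=st(); print(p,q,s["time_s"],s["joints"])
c=cap("wrist"); cv2.imwrite("pics/w1.png",c["frame"]); print(c["e"],c["vertical_fov"])
t=cap("top"); cv2.imwrite("pics/t1.png",t["frame"])
E
```

```text
[ 0.40004495 -0.1206233   0.35859429] 0.33346381572782724 1.7833 [ 5.65098380e+00 -3.20532251e+00 -1.12963604e+01 -7.00634799e-02
 -8.18649572e+01 -9.53076560e+01]
[ 0.32389342 -0.12310484  0.52050237] 68.1757317172301
```

View pics/w1.png

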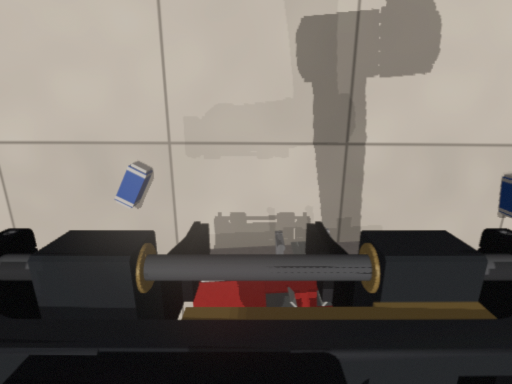

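View pics/t1.png

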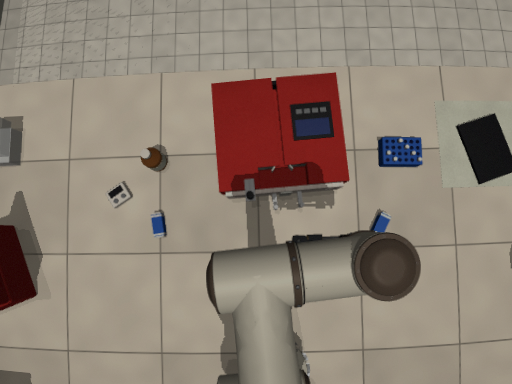

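{"method": "step_arm", "body": {"targets": "-3.6 1 0.6 0;-3.6 1 0.6 0;-3.6 1 0.6 0;-3.6 1 0.6 0;-3.6 1 0.6 0;-3.6 1 0.6 0;-3.6 1 0.6 0;0 0 0 0;0 0 0 0"}}

```text
time_s: 2.63
tcp_pos: [0.6532, -0.055, 0.3123]
ee_rot: [[-1.0, 0.001, -0.006], [0.001, 1.0, -0.001], [0.006, -0.001, -1.0]]
wrist_force: [-0.2, -0.7, 1.3]
gripper_width: 0.688
gripper_force: 0.0
```

```bash
python3 - <<'E'
from h import *
s,p,q=st(); print(p,q,s["time_s"])
c=cap("wrist"); cv2.imwrite("pics/w2.png",cv2.resize(c["frame"],(800,600),interpolation=cv2.INTER_CUBIC)); import pickle; pickle.dump(c,open("c2.pkl","wb"))
E
```

```text
[ 0.65322585 -0.05500394  0.31234127] -0.06419269566369813 2.6333
```

View pics/w2.png

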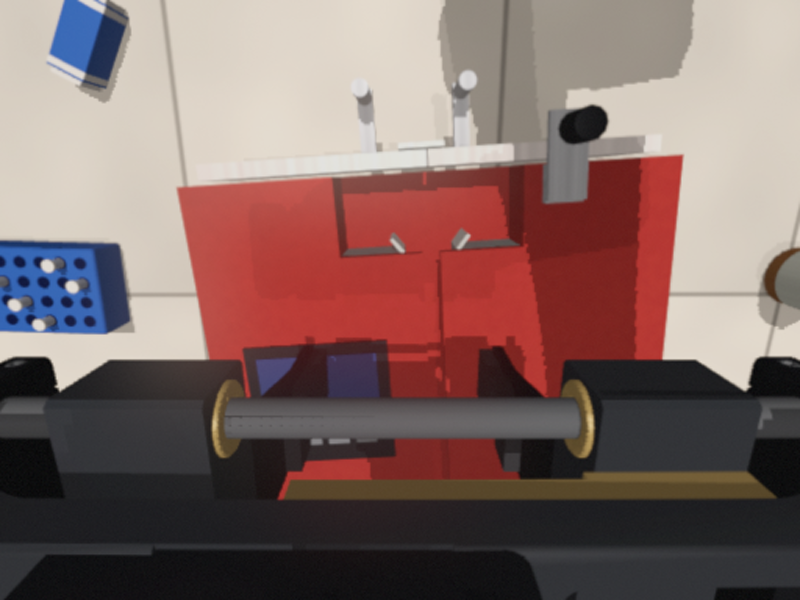

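```bash
python3 - <<'E'
from h import *; import pickle
c=pickle.load(open("c2.pkl","rb"))
def f(px,z): return onz(c,np.array(px)*.64,z)[:,:2]
co=f([[181,187],[682,155]],.13); print("corners",co.round(4).tolist())
d=co[1]-co[0]; yaw=np.degrees(np.arctan2(-d[0],d[1])); O=co.mean(0); print("yaw",yaw,"O",O,"w",np.linalg.norm(d))
a=np.radians(yaw); X=np.array([np.cos(a),np.sin(a)]); Y=np.array([-np.sin(a),np.cos(a)])
for n,px,z in [("knob",[590,122],.182),("knobbase",[570,124],.150),("Rpost",[360,88],.14),("Lpost",[467,78],.14),("recL",[521,245],.13),("recR",[343,257],.13),("recRfront",[333,180],.13),("recLfront",[524,167],.13),("slot",[441,252],.13),("leafRout",[198,166],.133),("leafLout",[660,135],.133),("leafRtop_in",[200,182],.133),("leafLin",[660,152],.133),("cas2",[88,42],.034)]:
    w=f([px],z)[0]; print(n,w.round(4),"reader",((w-O)@X).round(4),((w-O)@Y).round(4))
E
```

```text
corners [[0.5854, -0.2238], [0.5624, 0.151]]
yaw 3.5097470570200797 O [ 0.57388734 -0.03638426] w 0.3755465560567503
knob [0.5455 0.0594] reader -0.0225 0.0973
knobbase [0.5432 0.0584] reader -0.0248 0.0965
Rpost [ 0.5189 -0.0859] reader -0.0579 -0.046
Lpost [ 0.5126 -0.012 ] reader -0.0597 0.0281
recL [0.6295 0.0361] reader 0.06 0.0689
recR [ 0.639  -0.1032] reader 0.0609 -0.0707
recRfront [ 0.5805 -0.1086] reader 0.0022 -0.0725
recLfront [0.5712 0.0341] reader 0.0016 0.0706
slot [ 0.635  -0.0263] reader 0.0616 0.0063
leafRout [ 0.5703 -0.2077] reader -0.0141 -0.1708
leafLout [0.5487 0.1308] reader -0.0149 0.1684
leafRtop_in [ 0.5817 -0.2076] reader -0.0026 -0.1714
leafLin [0.5605 0.1326] reader -0.003 0.1695
cas2 [ 0.4614 -0.3374] reader -0.1307 -0.2935
```

{"method": "step_arm", "body": {"targets": "2.2 -3.2 0 0;2.2 -3.2 0 0;2.2 -3.2 0 0;2.2 -3.2 0 0;2.2 -3.2 0 0;2.2 -3.2 0 0;2.2 -3.2 0 0;2.2 -3.2 0 0;2.2 -3.2 0 0;0 0 0 0"}}

```text
time_s: 3.52
tcp_pos: [0.4489, -0.3467, 0.3188]
ee_rot: [[-1.0, 0.007, 0.002], [0.007, 1.0, -0.002], [-0.002, -0.002, -1.0]]
wrist_force: [0.9, 0.9, -0.3]
gripper_width: 0.687
gripper_force: 0.0
```

{"method": "step_arm", "body": {"targets": "0 0 3.4 5.9;0 0 3.4 5.9;0 0 3.4 5.9;0 0 3.4 5.9;0 0 3.4 5.9;0 0 0 0;0 0 0 0"}}

```text
time_s: 4.1
tcp_pos: [0.4529, -0.3424, 0.147]
ee_rot: [[-0.872, 0.49, -0.002], [0.49, 0.872, -0.0], [0.002, -0.001, -1.0]]
wrist_force: [-0.2, -1.1, 0.3]
gripper_width: 0.691
gripper_force: 0.0
```

```bash
cat >> h.py <<'E'
def cas(c,z=.034,near=None):
    "cassettes: blue+dark-white body by blue mask top face; returns centre, yaw of long axis"
    hsv=cv2.cvtColor(c["frame"],cv2.COLOR_BGR2HSV); m=cv2.inRange(hsv,(100,120,60),(125,255,255))
    for k in cv2.findContours(m,cv2.RETR_EXTERNAL,cv2.CHAIN_APPROX_NONE)[0]:
        if cv2.contourArea(k)<150: continue
        w=onz(c,k.reshape(-1,2),z)[:,:2].astype(np.float32); b=cv2.minAreaRect(w); P=cv2.boxPoints(b)
        e=max(P[1]-P[0],P[2]-P[1],key=np.linalg.norm); print("blue",np.round(b[0],4),np.round(b[1],3),"axis %.1f"%((np.degrees(np.arctan2(e[1],e[0]))+90)%180-90))
E
python3 - <<'E'
from h import *
s,p,q=st(); print(p,q,s["time_s"])
c=cap("wrist"); cv2.imwrite("pics/w3.png",c["frame"]); cas(c)
E
```

```text
[ 0.45285523 -0.34244687  0.14701791] -29.354585011665723 4.1
blue [ 0.4536 -0.3474] [0.032 0.047] axis -28.6
```

View pics/w3.png

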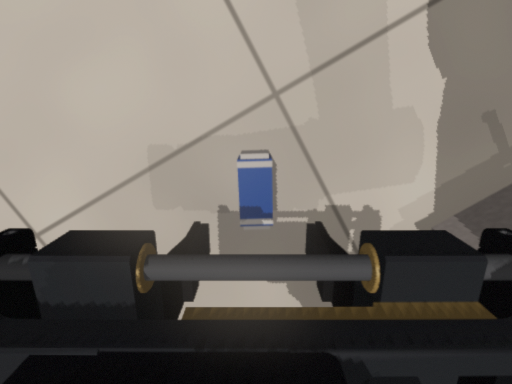

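{"method": "step_arm", "body": {"targets": "-0.3 -0.4 3 0;0 0 3.5 0;0 0 3.5 0;0 0 3 0;0 0 1.2 0;0 0 0 0", "claw": 6}}

```text
time_s: 4.65
tcp_pos: [0.455, -0.3474, 0.0044]
ee_rot: [[-0.871, 0.491, -0.001], [0.491, 0.871, 0.0], [0.001, -0.0, -1.0]]
wrist_force: [-0.6, 0.3, -0.5]
gripper_width: 0.686
gripper_force: 0.0
```

{"method": "step_arm", "body": {"targets": "0 0 0 0;0 0 0 0;0 0 0 0;0 0 0 0;0 0 0 0;0 0 0 0", "claw": 2.8}}

```text
time_s: 5.15
tcp_pos: [0.4557, -0.3474, 0.0059]
ee_rot: [[-0.871, 0.492, 0.002], [0.492, 0.871, -0.001], [-0.002, 0.0, -1.0]]
wrist_force: [-0.3, 1.4, 6.4]
gripper_width: 0.394
gripper_force: 29.8
```

{"method": "step_arm", "body": {"targets": "0 0 -1.5 0;0 0 -1.5 -5.9;0 0 0 -5.9;0 0 0 -5.9;0 0 0 -5.8;0 0 0 -5.8;1.1 -3.4 0 0;1.1 -3.4 0 0;1.1 -3.4 0 0;0 0 1.5 0;0 0 1.4 0;0 0 0 0"}}

```text
time_s: 6.15
tcp_pos: [0.4209, -0.45, 0.0045]
ee_rot: [[-1.0, 0.004, -0.001], [0.004, 1.0, -0.0], [0.001, -0.0, -1.0]]
wrist_force: [0.7, 0.1, -0.4]
gripper_width: 0.389
gripper_force: 29.9
```

{"method": "step_arm", "body": {"targets": "0 0 0 0;0 0 0 0;0 0 0 0;0 0 -3 0;0 0 -3.5 0;0 0 -3.5 0;0 0 -3.5 0;0 0 -3.5 0;0 0 -3.5 -3.7;-1 3.4 -2 0;-0.6 3.4 -1 0;-0.6 3.4 0 0", "claw": 6}}

```text
time_s: 7.15
tcp_pos: [0.4386, -0.3453, 0.2443]
ee_rot: [[-0.998, -0.061, 0.006], [-0.061, 0.998, -0.003], [-0.006, -0.004, -1.0]]
wrist_force: [1.1, 0.2, -0.0]
gripper_width: 0.686
gripper_force: 0.0
```

{"method": "step_arm", "body": {"targets": "-0.6 3.4 0 0;-0.6 3.4 0 0;-0.6 3.4 0 0;-0.6 3.4 0 0;-0.6 3.4 0 0;-0.6 3.4 0 0;-0.6 3.4 0 0;-0.6 3.4 0 0;-0.6 3.4 0 0;-0.6 3.4 0 0;-0.6 3.4 0 0;-0.6 3.4 0 0"}}

```text
time_s: 8.15
tcp_pos: [0.4835, 0.0679, 0.2412]
ee_rot: [[-0.998, -0.062, 0.001], [-0.062, 0.998, 0.001], [-0.001, 0.001, -1.0]]
wrist_force: [1.7, -0.1, -1.1]
gripper_width: 0.69
gripper_force: 0.0
```

{"method": "step_arm", "body": {"targets": "0 0 0 0;0 0 0 0"}}

```text
time_s: 8.32
tcp_pos: [0.4838, 0.0677, 0.2407]
ee_rot: [[-0.998, -0.065, 0.0], [-0.065, 0.998, 0.0], [-0.0, 0.0, -1.0]]
wrist_force: [0.1, -0.7, -0.0]
gripper_width: 0.691
gripper_force: 0.0
```

```bash
python3 - <<'E'
from h import *
s,p,q=st(); print(p,q,s["time_s"])
c=cap("wrist"); cv2.imwrite("pics/w4.png",c["frame"]); cas(c); go(.544,.059,.2,3.5)
print(proj(c,[.544,.059,.182]))
E
```

```text
[0.48377983 0.06765985 0.24073596] 3.7395632589074976 8.3167
blue [0.4701 0.3509] [0.057 0.055] axis 8.1
turn 0.1 then shift x -5.98 y -1.12 z 4.07
[[244.87034381 271.53492993]]
```

View pics/w4.png

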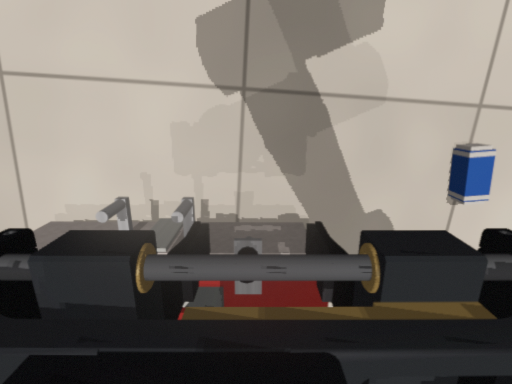

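{"method": "step_arm", "body": {"targets": "-3 -0.6 0 0;-2.9 -0.5 1 0;0 0 3 0;0 0 3 0;0 0 2.0 0;0 0 0 0"}}

```text
time_s: 8.87
tcp_pos: [0.5402, 0.0562, 0.146]
ee_rot: [[-0.998, -0.058, -0.01], [-0.058, 0.998, -0.003], [0.01, -0.002, -1.0]]
wrist_force: [-0.6, -0.2, 0.1]
gripper_width: 0.687
gripper_force: 0.0
```

{"method": "step_arm", "body": {"targets": "0 0 0 0;0 0 0 0;0 0 0 0;0 0 0 0;0 0 0 0;0 0 0 0", "claw": 1.2}}

```text
time_s: 9.37
tcp_pos: [0.544, 0.0587, 0.1514]
ee_rot: [[-0.998, -0.061, 0.002], [-0.061, 0.998, 0.001], [-0.002, 0.001, -1.0]]
wrist_force: [-1.3, 5.2, 2.5]
gripper_width: 0.321
gripper_force: 3.5
```

{"method": "step_arm", "body": {"targets": "0 0 -0.5 0;0 0 -0.5 0;0 0 -0.5 0;0 0 -0.5 0;0 0 -0.5 0;0 0 -0.3 0;0 0 0 0;0 0 0 0"}}

```text
time_s: 10.03
tcp_pos: [0.5438, 0.0617, 0.1787]
ee_rot: [[-0.998, -0.062, 0.002], [-0.062, 0.998, 0.005], [-0.002, 0.005, -1.0]]
wrist_force: [-2.4, 10.0, 0.0]
gripper_width: 0.248
gripper_force: 30.0
```

```bash
python3 - <<'E'
from h import *
s,p,q=st(); print(p,q,s["time_s"],s["wrist_force"],s["gripper_force"],s["gripper_width"])
c=cap("scene"); cv2.imwrite("pics/s5.png",cv2.resize(c["frame"][140:260,180:360],None,fx=4,fy=4,interpolation=cv2.INTER_CUBIC))
E
```

```text
[0.54382884 0.06170258 0.17873081] 3.5570441378203563 10.0333 [-2.37280381 10.00798843  0.01354664] 30.009838636033237 0.248192102901626
```

{"method": "step_arm", "body": {"targets": "0 0.2 -0.3 0;0 0 0 0"}}

```text
time_s: 10.25
tcp_pos: [0.5436, 0.0619, 0.1796]
ee_rot: [[-0.998, -0.061, -0.0], [-0.061, 0.998, 0.002], [-0.0, 0.002, -1.0]]
wrist_force: [3.8, 3.6, -9.9]
gripper_width: 0.243
gripper_force: 30.0
```

{"method": "step_arm", "body": {"targets": "0 0 -0.3 0;0 0 0 0;0 0 0 0"}}

```text
time_s: 10.5
tcp_pos: [0.5435, 0.0619, 0.1798]
ee_rot: [[-0.998, -0.06, -0.002], [-0.06, 0.998, 0.003], [0.002, 0.003, -1.0]]
wrist_force: [8.4, 3.1, -21.2]
gripper_width: 0.244
gripper_force: 30.0
```

```bash
python3 - <<'E'
from h import *
s,p,q=st(); print(p,q,s["time_s"],s["wrist_force"],s["gripper_force"],s["gripper_width"])
c=cap("scene"); cv2.imwrite("pics/s5.png",cv2.resize(c["frame"][140:260,180:360],None,fx=4,fy=4,interpolation=cv2.INTER_CUBIC))
E
```

```text
[0.54346604 0.06191466 0.17976565] 3.445288035441331 10.5 [  8.41605619   3.11059142 -21.17875147] 30.00242017675191 0.24435442463463278
```

View pics/s5.png

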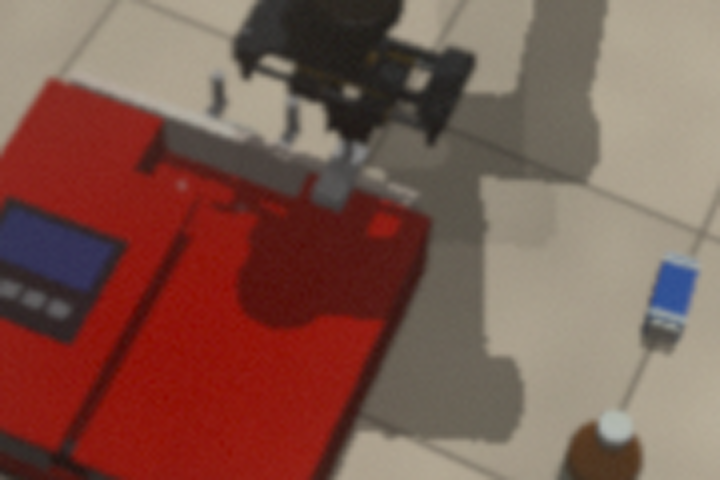

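{"method": "step_arm", "body": {"targets": "0 0 0.4 0;0 0 0 0"}}

```text
time_s: 10.72
tcp_pos: [0.5437, 0.0619, 0.1793]
ee_rot: [[-0.998, -0.062, -0.0], [-0.062, 0.998, 0.002], [0.0, 0.002, -1.0]]
wrist_force: [0.4, 4.8, -3.5]
gripper_width: 0.243
gripper_force: 30.0
```

{"method": "step_arm", "body": {"targets": "0 0 0 0;0 0 0 0;0 0 0 0;0 0 0 0;0 0 -2 0;0 0 -2 0;0 0 -2.5 0;1.85 -3.5 0 0;1.85 -3.6 0 0;0 0 0 -6.9;0 0 0 -6.9;0 0 0 -6.9", "claw": 5}}

```text
time_s: 11.72
tcp_pos: [0.5105, -0.0139, 0.2464]
ee_rot: [[-0.91, -0.414, 0.001], [-0.414, 0.91, -0.0], [-0.001, -0.001, -1.0]]
wrist_force: [-0.4, 0.7, -0.2]
gripper_width: 0.576
gripper_force: 0.0
```

{"method": "step_arm", "body": {"targets": "0 0 0 -7;0 0 0 -7;0 0 0 -7;0 0 0 -7;0 0 0 -7;0 0 0 -7;0 0 0 -7;0 0 0 -7;0 0 0 -7;0 0 0 -6.3;0 0 0 0;0 0 0 0", "claw": 3}}

```text
time_s: 12.72
tcp_pos: [0.5108, -0.013, 0.2459]
ee_rot: [[0.058, -0.998, 0.0], [-0.998, -0.058, -0.0], [0.0, -0.0, -1.0]]
wrist_force: [-0.7, -0.3, 0.0]
gripper_width: 0.347
gripper_force: 0.0
```

```bash
python3 - <<'E'
from h import *
s,p,q=st(); print(p,q,s["time_s"],s["wrist_force"],s["joints"])
c=cap("wrist"); cv2.imwrite("pics/w6.png",c["frame"]); go(.511,-.0105,.108,93.5)
print(proj(c,[[.511,-.0105,.14],[.5435,.062,.21],[.5174,-.0844,.14]]))
E
```

```text
[ 0.51079948 -0.01297045  0.24589163] 93.33984535486319 12.7167 [-0.68694129 -0.30267065  0.03417416] [ 1.67778169e+01  9.88145485e+00 -1.31171018e+01  1.34613828e-02
 -6.69863065e+01 -1.34432339e+01]
turn -0.1 then shift x -0.24 y -0.03 z 13.78
[[256.45517299 195.53528962]
 [211.33844459 302.53593261]
 [254.16550806 117.74993776]]
```

View pics/w6.png

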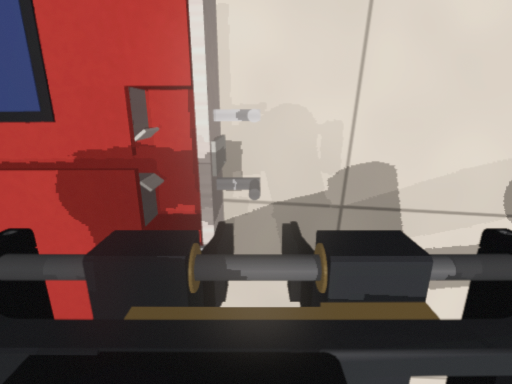

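{"method": "step_arm", "body": {"targets": "-0.2 0 3.5 0;0 0 3.5 0;0 0 3.4 0;0 0 3.4 0;0 0 0 0"}}

```text
time_s: 13.18
tcp_pos: [0.5076, -0.0112, 0.1027]
ee_rot: [[0.059, -0.998, -0.01], [-0.998, -0.059, -0.002], [0.001, 0.01, -1.0]]
wrist_force: [-0.7, -0.7, 1.1]
gripper_width: 0.342
gripper_force: 0.0
```

{"method": "step_arm", "body": {"targets": "-0.44 1.02 0 4.2;-0.44 1.02 0 4.2;-0.44 1.02 0 4.2;-0.44 1.02 0 4.2;-0.44 1.02 0 4.2;-0.44 1.02 0 4.2;0 0 0 0"}}

```text
time_s: 13.77
tcp_pos: [0.4534, 0.0234, 0.1094]
ee_rot: [[-0.371, -0.929, 0.002], [-0.929, 0.371, 0.001], [-0.001, -0.001, -1.0]]
wrist_force: [-0.4, -0.3, 0.2]
gripper_width: 0.346
gripper_force: 0.0
```

```bash
python3 - <<'E'
from h import *
s,p,q=st(); print(p,q,s["time_s"],s["wrist_force"],s["moment"])
c=cap("top"); cv2.imwrite("pics/t7.png",c["frame"][60:290,100:420])
E
```

```text
[0.45342564 0.02336209 0.1094037 ] 68.24266962237485 13.7667 [-0.4080455  -0.28015502  0.17920957] [0.02857002 0.07968233 0.05780605]
```

View pics/t7.png

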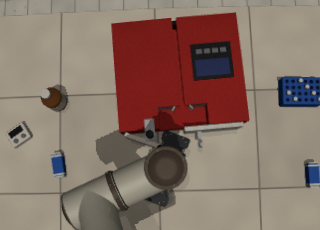

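{"method": "step_arm", "body": {"targets": "-0.44 1.02 0 4.2;-0.44 1.02 0 4.2;-0.44 1.02 0 4.2;-0.44 1.02 0 4.2;-0.44 1.02 0 4.2;-0.44 1.02 0 4.2;-0.44 1.02 0 4.2;-0.44 1.02 0 4.2;-0.44 1.02 0 4.2;-0.44 1.02 0 4.2;-0.44 1.02 0 4.2;-0.44 1.02 0 4.2"}}

```text
time_s: 14.82
tcp_pos: [0.4066, 0.143, 0.1087]
ee_rot: [[-0.952, -0.305, 0.001], [-0.305, 0.952, 0.0], [-0.001, -0.0, -1.0]]
wrist_force: [1.4, -1.4, 0.1]
gripper_width: 0.343
gripper_force: 0.4
```

{"method": "step_arm", "body": {"targets": "-0.44 1.02 0 4.2;-0.44 1.02 0 4.2;-0.44 1.02 0 4.2;-0.44 1.02 0 4.2;-0.44 1.02 0 4.2;-0.44 1.02 0 4.2;-0.44 1.02 0 4.2;0 0 0 0;0 0 0 0"}}

```text
time_s: 15.57
tcp_pos: [0.4301, 0.2159, 0.1081]
ee_rot: [[-0.98, 0.197, 0.001], [0.197, 0.98, 0.0], [-0.001, 0.0, -1.0]]
wrist_force: [0.2, 0.2, -0.7]
gripper_width: 0.344
gripper_force: 0.0
```

```bash
python3 - <<'E'
from h import *
s,p,q=st(); print(p,q,s["time_s"],s["wrist_force"],s["moment"])
c=cap("wrist"); cv2.imwrite("pics/w8.png",c["frame"])
h=np.array([.5583,.1344])
for th in(95,100,105):
  a=np.radians(3.5-th);r=np.array([[np.cos(a),-np.sin(a)],[np.sin(a),np.cos(a)]])
  print(th,h+r@[-.055,-.142])
E
```

```text
[0.43012141 0.21585935 0.10807025] -11.340746456245805 15.5667 [ 0.15517285  0.23559571 -0.70318328] [-0.03610062  0.00556987 -0.00883728]
95 [0.41778839 0.19309828]
100 [0.42343897 0.20512131]
105 [0.43011593 0.21660611]
```

View pics/w8.png

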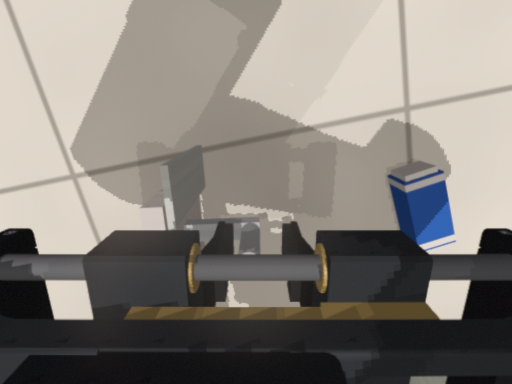

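{"method": "step_arm", "body": {"targets": "0 0 -3.3 0;0 0 -3.3 0;0 0 -3.3 0;0 0 -3.3 0;-1.6 -3.07 0 0;-1.6 -3.07 0 0;-1.6 -3.07 0 0;-1.6 -3.07 0 0;-1.6 -3.07 0 0;-1.6 -3.07 0 0;-1.6 -3.07 0 0;-1.6 -3.07 0 0"}}

```text
time_s: 16.62
tcp_pos: [0.5054, -0.0528, 0.24]
ee_rot: [[-0.98, 0.198, 0.0], [0.198, 0.98, 0.0], [-0.0, 0.0, -1.0]]
wrist_force: [0.6, 0.6, 0.6]
gripper_width: 0.346
gripper_force: 0.0
```

{"method": "step_arm", "body": {"targets": "-1.6 -3.07 0 0;0 0 0 6.9;0 0 0 6.9;0 0 0 6.9;0 0 0 6.9;0 0 0 6.9;0 0 0 6.9;0 0 0 6.9;0 0 0 6.9;0 0 0 6.9;0 0 0 6.6;0 0 0 0"}}

```text
time_s: 17.62
tcp_pos: [0.5155, -0.0894, 0.2397]
ee_rot: [[-0.179, 0.984, -0.001], [0.984, 0.179, 0.007], [0.007, 0.0, -1.0]]
wrist_force: [0.1, 0.6, 0.3]
gripper_width: 0.349
gripper_force: 0.0
```

{"method": "step_arm", "body": {"targets": "0 0 0 0"}}

```text
time_s: 17.7
tcp_pos: [0.5156, -0.0891, 0.2397]
ee_rot: [[-0.178, 0.984, -0.001], [0.984, 0.178, 0.007], [0.007, 0.0, -1.0]]
wrist_force: [0.9, -0.4, -0.1]
gripper_width: 0.345
gripper_force: 0.0
```

```bash
python3 - <<'E'
from h import *
s,p,q=st(); print(p,q,s["time_s"],s["joints"])
c=cap("wrist"); cv2.imwrite("pics/w9.png",c["frame"]); go(.516,-.0838,.108,-80)
print(proj(c,[[.517,-.0844,.14],[.517,-.0844,.10]]))
E
```

```text
[ 0.51562694 -0.08907615  0.23965721] -79.77216324395067 17.7 [   7.73806863   11.4489581   -11.8820122    -0.4284016   -66.67503697
 -177.3405468 ]
turn 0.2 then shift x 0.50 y 0.12 z 13.16
[[260.17664515 187.78739408]
 [259.79473029 178.5230673 ]]
```

View pics/w9.png

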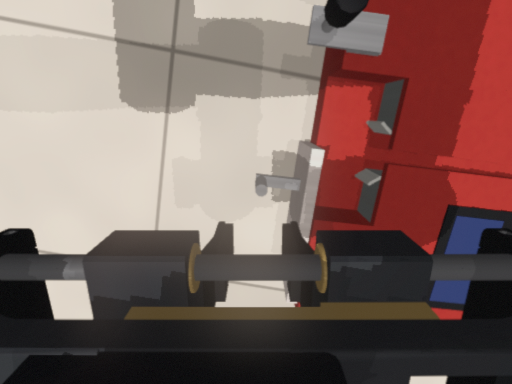

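{"method": "step_arm", "body": {"targets": "0.5 0 3.4 -0.5;0 0 3.3 -0.5;0 0 3.3 0;0 0 3.2 0;0 0 0 0"}}

```text
time_s: 18.17
tcp_pos: [0.5114, -0.0832, 0.1026]
ee_rot: [[-0.194, 0.981, -0.011], [0.981, 0.195, 0.006], [0.008, -0.01, -1.0]]
wrist_force: [-0.2, 0.1, -0.4]
gripper_width: 0.348
gripper_force: 0.0
```

{"method": "step_arm", "body": {"targets": "-0.33 -0.96 0 -4.2;-0.33 -0.96 0 -4.2;-0.33 -0.96 0 -4.2;-0.33 -0.96 0 -4.2;-0.33 -0.96 0 -4.2;-0.33 -0.96 0 -4.2;-0.33 -0.96 0 -4.2;-0.33 -0.96 0 -4.2;-0.33 -0.96 0 -4.2;-0.33 -0.96 0 -4.2;-0.33 -0.96 0 -4.2;-0.33 -0.96 0 -4.2"}}

```text
time_s: 19.17
tcp_pos: [0.4453, -0.1779, 0.1089]
ee_rot: [[-0.882, 0.471, 0.002], [0.471, 0.882, 0.007], [0.002, 0.007, -1.0]]
wrist_force: [-0.5, 0.8, 0.1]
gripper_width: 0.347
gripper_force: 0.4
```

```bash
python3 - <<'E'
from h import *
s,p,q=st(); print(p,q,s["time_s"],s["wrist_force"],s["joints"])
h=np.array([.5791,-.207])
for th in(45,50,95,100,105):
  a=np.radians(3.5+th);r=np.array([[np.cos(a),-np.sin(a)],[np.sin(a),np.cos(a)]])
  print(th,h+r@[-.055,.127])
E
```

```text
[ 0.4453333  -0.17786469  0.10892287] -28.10660272949472 19.1667 [-0.4951863   0.81469034  0.07079835] [  -2.57623262   15.06820299  -28.29012012   -0.54704567  -46.57020925
 -115.15418242]
45 [ 0.44753852 -0.16403982]
50 [ 0.44429493 -0.17566963]
95 [ 0.4616245  -0.28016767]
100 [ 0.46844852 -0.29012791]
105 [ 0.47611465 -0.29945549]
```

{"method": "step_arm", "body": {"targets": "-0.33 -0.96 0 -4.2;-0.33 -0.96 0 -4.2;-0.33 -0.96 0 -4.2;-0.33 -0.96 0 -4.2;-0.33 -0.96 0 -4.2;-0.33 -0.96 0 -4.2;-0.33 -0.96 0 -4.2;-0.33 -0.96 0 -4.2;-0.33 -0.96 0 -4.2;-0.33 -0.96 0 -4.2;-0.33 -0.96 0 -4.2;-0.33 -0.96 0 -4.2"}}

```text
time_s: 20.17
tcp_pos: [0.4731, -0.2927, 0.108]
ee_rot: [[-0.925, -0.379, 0.0], [-0.379, 0.925, 0.007], [-0.003, 0.006, -1.0]]
wrist_force: [-0.6, 0.7, 0.8]
gripper_width: 0.345
gripper_force: 0.4
```

{"method": "step_arm", "body": {"targets": "-0.33 -0.96 0 -4.2;0 0 0 0;0 0 0 0;0 0 -3.4 0;0 0 -3.4 0;0 0 -3.4 0;0 0 0 0"}}

```text
time_s: 20.75
tcp_pos: [0.4827, -0.3021, 0.2168]
ee_rot: [[-0.897, -0.442, 0.013], [-0.442, 0.897, 0.0], [-0.011, -0.006, -1.0]]
wrist_force: [1.3, -0.4, 0.6]
gripper_width: 0.344
gripper_force: 0.0
```

```bash
python3 - <<'E'
from h import *
s,p,q=st(); print(p,q,s["time_s"],s["wrist_force"])
t=cap("top"); cv2.imwrite("pics/t10.png",cv2.resize(t["frame"][60:290,100:420],None,fx=2.4,fy=2.4)); cas(t)
E
```

```text
[ 0.48267351 -0.30205581  0.2168092 ] 26.24670511195009 20.75 [ 1.27959761 -0.36571701  0.57158281]
blue [ 0.688  -0.4279] [0.13  0.089] axis 88.8
blue [ 0.7739 -0.1416] [0.053 0.107] axis -86.4
```

View pics/t10.png

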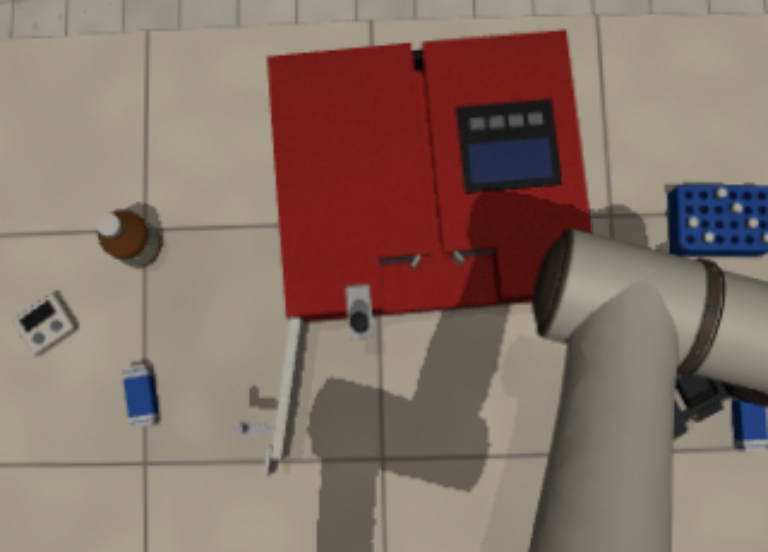

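{"method": "step_arm", "body": {"targets": "0 0 0 6.6;0 0 0 6.5;0 0 0 6.6;0 0 0 6.5;0.9 -3.7 0 0;0.9 -3.7 1.7 0;0.9 -3.7 1.7 0;0.9 -3.6 1.7 0;0 0 1.6 0;0 0 0 0;0 0 0 0", "claw": 5.5}}

```text
time_s: 21.72
tcp_pos: [0.4423, -0.4462, 0.1388]
ee_rot: [[-1.0, 0.001, -0.004], [0.001, 1.0, 0.009], [0.004, 0.009, -1.0]]
wrist_force: [0.6, 0.4, 0.3]
gripper_width: 0.631
gripper_force: 0.0
```

```bash
python3 - <<'E'
from h import *; import pickle
s,p,q=st(); print(p,q,s["time_s"],s["wrist_force"])
c=cap("wrist"); cas(c)
b=pickle.load(open("c2.pkl","rb"))
T=np.array(c["tool_from_camera"]); psi=np.radians(-79.77)
R=np.array([[-.178,.984,-.001],[.984,.178,.007],[.007,0,-1]]); d=dict(c); d["R"]=R@T[:3,:3]; d["e"]=np.array([.51562694,-.08907615,.23965721])+R@T[:3,3]
for a1,a2 in [((398,244),(370,177)),((461,239),(379,127)),((590,122),None)]:
    u=np.array(a1)*.64; print(onz(b,[u],.12),onz(b,[u],.13), a2 and (tri(b,u,d,a2),onz(d,[a2],.12)))
E
```

```text
[ 0.44226907 -0.44617829  0.1388043 ] -0.041695970061191086 21.7167 [0.59908135 0.42464186 0.34441438]
blue [ 0.4192 -0.4512] [0.051 0.031] axis 0.6
[[ 0.63019334 -0.06005171  0.12      ]] [[ 0.62872845 -0.05995515  0.13      ]] (array([ 0.63331583, -0.0598423 ,  0.09997227]), array([[ 0.62469239, -0.05654407,  0.12      ]]))
[[ 0.62619305 -0.00964003  0.12      ]] [[ 0.62484091 -0.01096439  0.13      ]] (array([ 0.62952974, -0.00632782,  0.09551263]), array([[ 0.61924866, -0.00701429,  0.12      ]]))
[[0.53857815 0.08392158 0.12      ]] [[0.53969556 0.07996007 0.13      ]] None
```

{"method": "step_arm", "body": {"targets": "-0.5 -0.5 3 0;0 0 3.4 0;0 0 3.4 0;0 0 2.6 0;0 0 1 0;0 0 0 0"}}

```text
time_s: 22.27
tcp_pos: [0.448, -0.4494, 0.0048]
ee_rot: [[-1.0, -0.002, -0.004], [-0.002, 1.0, 0.009], [0.004, 0.009, -1.0]]
wrist_force: [-0.6, 0.9, 0.6]
gripper_width: 0.632
gripper_force: 0.0
```

{"method": "step_arm", "body": {"targets": "0 0 0 0;0 0 0 0;0 0 0 0;0 0 0 0;0 0 0 0;0 0 0 0;0 0 -2 0;0 0 -3 0;0 0 -3.5 0;0 0 -3.5 0;0 0 -3.5 0;0 0 -3.5 0", "claw": 2.8}}

```text
time_s: 23.27
tcp_pos: [0.4479, -0.4521, 0.1976]
ee_rot: [[-1.0, -0.0, -0.001], [-0.0, 1.0, 0.008], [0.001, 0.008, -1.0]]
wrist_force: [1.1, -1.0, -1.7]
gripper_width: 0.385
gripper_force: 29.9
```

{"method": "step_arm", "body": {"targets": "0 0 -3 -3.5;0 0 -2 0;-1.44 3.13 0 0;-1.44 3.13 0 0;-1.44 3.13 0 0;-1.44 3.13 0 0;-1.44 3.13 0 0;-1.44 3.13 0 0;-1.44 3.13 0 0;-1.44 3.13 0 0;-1.44 3.13 0 0;-1.44 3.13 0 0"}}

```text
time_s: 24.27
tcp_pos: [0.5729, -0.1298, 0.2481]
ee_rot: [[-0.998, -0.061, -0.001], [-0.061, 0.998, 0.007], [0.001, 0.007, -1.0]]
wrist_force: [0.5, 0.1, -0.7]
gripper_width: 0.388
gripper_force: 29.9
```

{"method": "step_arm", "body": {"targets": "-1.44 3.13 0 0;-1.44 3.13 0 0;0 0 0 0;0 0 0 0"}}

```text
time_s: 24.6
tcp_pos: [0.598, -0.0655, 0.248]
ee_rot: [[-0.998, -0.064, -0.002], [-0.064, 0.998, 0.007], [0.002, 0.007, -1.0]]
wrist_force: [-0.9, -1.1, -1.1]
gripper_width: 0.387
gripper_force: 29.9
```

```bash
python3 - <<'E'
from h import *
s,p,q=st(); print(p,q,s["time_s"],s["gripper_force"])
go(.6087,-.0338,.12,3.5); cv2.imwrite("pics/w11.png",cap("wrist")["frame"])
E
```

```text
[ 0.5979858  -0.06550754  0.24801607] 3.6851635153878175 24.6 29.861504011787474
turn 0.2 then shift x -1.26 y 3.10 z 12.80
```

View pics/w11.png

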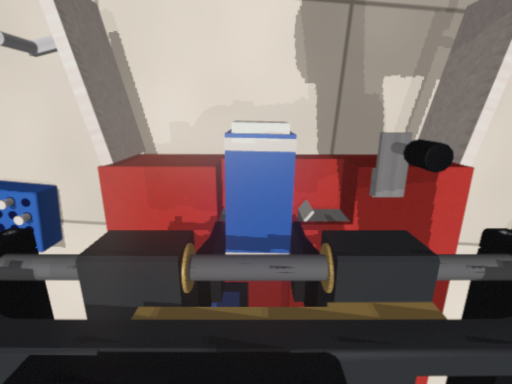

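{"method": "step_arm", "body": {"targets": "-0.6 1.5 0 0.2;-0.6 1.6 0 0;0 0 0 0;0 0 3 0;0 0 3 0;0 0 3 0;0 0 2.5 0;0 0 1.2 0;0 0 0 0;0 0 0 0"}}

```text
time_s: 25.48
tcp_pos: [0.6075, -0.036, 0.1217]
ee_rot: [[-0.998, -0.057, -0.002], [-0.057, 0.998, 0.006], [0.002, 0.007, -1.0]]
wrist_force: [0.5, -0.1, -0.7]
gripper_width: 0.386
gripper_force: 29.9
```

{"method": "step_arm", "body": {"targets": "0 0.2 1.2 -0.2;0 0 1.2 0;0 0 0.6 0;0 0 0 0;0 0 0 0"}}

```text
time_s: 25.9
tcp_pos: [0.6084, -0.0328, 0.0929]
ee_rot: [[-0.998, -0.061, 0.001], [-0.061, 0.998, 0.007], [-0.001, 0.007, -1.0]]
wrist_force: [0.4, -0.4, -0.4]
gripper_width: 0.388
gripper_force: 29.9
```

{"method": "step_arm", "body": {"targets": "0 0 0.3 0;0 0 0 0;0 0 0 0"}}

```text
time_s: 26.15
tcp_pos: [0.608, -0.0324, 0.0894]
ee_rot: [[-0.998, -0.062, -0.0], [-0.062, 0.998, 0.007], [-0.0, 0.007, -1.0]]
wrist_force: [-0.1, -0.7, -0.7]
gripper_width: 0.386
gripper_force: 29.9
```

{"method": "step_arm", "body": {"targets": "0 0 0.3 0;0 0 0 0;-0.3 0 0 0;0 0 0 0"}}

```text
time_s: 26.48
tcp_pos: [0.6103, -0.0324, 0.0873]
ee_rot: [[-0.998, -0.062, -0.002], [-0.062, 0.998, 0.006], [0.002, 0.006, -1.0]]
wrist_force: [-2.8, -0.2, 6.6]
gripper_width: 0.389
gripper_force: 29.9
```

{"method": "step_arm", "body": {"targets": "-0.3 0 0 0;0 0 0 0;0 0 0 0"}}

```text
time_s: 26.73
tcp_pos: [0.613, -0.0324, 0.0873]
ee_rot: [[-0.998, -0.062, -0.002], [-0.062, 0.998, 0.006], [0.002, 0.006, -1.0]]
wrist_force: [-3.7, -0.4, 6.6]
gripper_width: 0.385
gripper_force: 30.3
```

{"method": "step_arm", "body": {"targets": "0 0 -0.2 0;0 0 0 0;0 0 0 0;0 0 0 0;0 0 -1.5 0;0 0 -3 0;0 0 -3.5 0;0 0 -3.5 0;0 0 -3 0;3.6 0 -1 0;3.6 0 0 0;3.7 0 0 0", "claw": 5.5}}

```text
time_s: 27.73
tcp_pos: [0.5059, -0.0393, 0.2439]
ee_rot: [[-0.998, -0.062, 0.004], [-0.062, 0.998, 0.008], [-0.005, 0.008, -1.0]]
wrist_force: [-0.2, 0.9, -0.1]
gripper_width: 0.632
gripper_force: 0.0
```

{"method": "step_arm", "body": {"targets": "0 0 0 -7;0 0 0 -7;0 0 0 -7;0 0 0 -7;0 0 0 -7;0 0 0 -7;0 0 0 -7;0 0 0 -7;0 0 0 -7;0 0 0 -7;0 0 0 -7;0 0 0 -7", "claw": 0}}

```text
time_s: 28.73
tcp_pos: [0.5064, -0.0394, 0.2433]
ee_rot: [[-0.037, -0.999, 0.003], [-0.999, 0.037, 0.008], [-0.008, -0.002, -1.0]]
wrist_force: [-0.2, 0.0, 0.4]
gripper_width: -0.001
gripper_force: 0.0
```

{"method": "step_arm", "body": {"targets": "0 0 0 -6;0 0 0 0;0 0 0 0"}}

```text
time_s: 28.98
tcp_pos: [0.5059, -0.0395, 0.2432]
ee_rot: [[0.059, -0.998, 0.001], [-0.998, -0.059, 0.008], [-0.007, -0.002, -1.0]]
wrist_force: [-0.8, -0.0, -0.4]
gripper_width: 0.001
gripper_force: 0.0
```

```bash
python3 - <<'E'
from h import *
s,p,q=st(); print(p,q,s["time_s"],s["gripper_width"],s["joints"])
go(.5038,-.0402,.088,93.5); c=cap("wrist"); cas(c,.1145); t=cap("top");cas(t,.1145)
E
```

```text
[ 0.50592533 -0.03950964  0.24317624] 93.38560206127866 28.9833 0.0013566895368442803 [ 13.63047078   9.63446478 -13.65485788  -0.44274836 -66.54690202
 -10.06890026]
turn -0.1 then shift x 0.06 y 0.22 z 15.52
blue [ 0.5912 -0.0361] [0.034 0.032] axis 3.4
blue [ 0.7419 -0.1264] [0.112 0.036] axis 79.3
blue [ 0.6707 -0.3951] [0.121 0.083] axis 88.8
blue [ 0.7504 -0.13  ] [0.049 0.098] axis -86.6
```

{"method": "step_arm", "body": {"targets": "0 0.2 3.5 0;0 0 3.5 0;0 0 3.5 0;0 0 3.0 0;0 0 2.0 0;0 -1 0 0;0 -1.5 0 0;0 -1.5 0 0;0 -1 0 0;0 0 0 0"}}

```text
time_s: 29.92
tcp_pos: [0.5563, -0.0355, 0.0891]
ee_rot: [[0.061, -0.998, 0.003], [-0.998, -0.061, 0.007], [-0.007, -0.004, -1.0]]
wrist_force: [0.0, -0.3, -0.9]
gripper_width: 0.007
gripper_force: 0.0
```

{"method": "step_arm", "body": {"targets": "0 -1 0 0;0 -1 0 0;0 -1 0 0;0 0 0 0;0 0 0 0"}}

```text
time_s: 30.33
tcp_pos: [0.5834, -0.0338, 0.088]
ee_rot: [[0.061, -0.998, -0.0], [-0.998, -0.061, 0.007], [-0.007, -0.0, -1.0]]
wrist_force: [-0.7, -0.2, -0.3]
gripper_width: 0.002
gripper_force: 0.0
```

{"method": "step_arm", "body": {"targets": "0 -1 0 0;0 -1 0 0;0 0 0 0;0 0 0 0"}}

```text
time_s: 30.67
tcp_pos: [0.6024, -0.0327, 0.0877]
ee_rot: [[0.061, -0.998, -0.001], [-0.998, -0.061, 0.007], [-0.007, 0.001, -1.0]]
wrist_force: [0.3, 0.3, 0.5]
gripper_width: 0.007
gripper_force: 0.0
```

{"method": "step_arm", "body": {"targets": "0 -0.4 0 0;0 -0.3 0 0;0 0 0 0;0 0 0 0"}}

```text
time_s: 31.0
tcp_pos: [0.6097, -0.0322, 0.0879]
ee_rot: [[0.062, -0.998, -0.001], [-0.998, -0.062, 0.007], [-0.007, 0.0, -1.0]]
wrist_force: [-0.2, -0.3, 0.4]
gripper_width: 0.005
gripper_force: 0.0
```

{"method": "step_arm", "body": {"targets": "0 -0.3 0 0;0 0 0 0;0 0 0 0"}}

```text
time_s: 31.25
tcp_pos: [0.6129, -0.032, 0.0879]
ee_rot: [[0.062, -0.998, -0.001], [-0.998, -0.062, 0.007], [-0.007, 0.0, -1.0]]
wrist_force: [0.3, -0.7, -0.2]
gripper_width: 0.007
gripper_force: 0.0
```

{"method": "step_arm", "body": {"targets": "0 -0.3 0 0;0 -0.3 0 0;0 0 0 0;0 0 0 0"}}

```text
time_s: 31.58
tcp_pos: [0.6191, -0.0317, 0.0878]
ee_rot: [[0.062, -0.998, -0.0], [-0.998, -0.062, 0.007], [-0.007, 0.0, -1.0]]
wrist_force: [0.1, -0.1, -0.2]
gripper_width: 0.003
gripper_force: 0.0
```

```bash
python3 - <<'E'
from h import *
c=cap("wrist"); cas(c,.1145); t=cap("top");cas(t,.034); s=cap("scene"); cas(s,.034)
E
```

```text
blue [ 0.735  -0.1006] [0.057 0.013] axis 79.3
blue [ 0.688  -0.4281] [0.13  0.089] axis 88.8
blue [ 0.774  -0.1426] [0.053 0.105] axis -86.6
blue [0.7487 1.0164] [0.128 0.026] axis 11.5
blue [ 0.69   -0.4271] [0.127 0.086] axis 88.9
```

{"method": "step_arm", "body": {"targets": "0 -0.3 0 0;0 0 0 0;0 0 0 0"}}

```text
time_s: 31.98
tcp_pos: [0.6216, -0.0316, 0.0878]
ee_rot: [[0.061, -0.998, -0.001], [-0.998, -0.061, 0.007], [-0.007, 0.001, -1.0]]
wrist_force: [-1.0, 0.4, -0.2]
gripper_width: 0.008
gripper_force: 0.5
```

{"method": "step_arm", "body": {"targets": "0 -0.3 0 0;0 0 0 0;0 0 0 0"}}

```text
time_s: 32.23
tcp_pos: [0.6217, -0.0316, 0.0876]
ee_rot: [[0.061, -0.998, -0.008], [-0.998, -0.061, 0.007], [-0.007, 0.007, -1.0]]
wrist_force: [-6.7, -0.0, 4.9]
gripper_width: 0.006
gripper_force: 4.2
```

```bash
sed -i 's/<150/<40/' h.py; python3 - <<'E'
from h import *
c=cap("wrist"); cas(c,.1145);print(); t=cap("top");cas(t,.034); print();s=cap("scene"); cas(s,.034)
E
```

```text
blue [ 0.7347 -0.1054] [0.068 0.016] axis 79.4

blue [0.4699 0.3623] [0.049 0.033] axis 8.2
blue [ 0.688  -0.4281] [0.13  0.089] axis 88.8
blue [ 0.7741 -0.1429] [0.053 0.105] axis -86.6

blue [0.7478 1.0162] [0.127 0.026] axis 11.5
blue [0.4734 0.3635] [0.046 0.029] axis 8.4
blue [ 0.6894 -0.4271] [0.127 0.087] axis 88.9
```

{"method": "step_arm", "body": {"targets": "0 1 0 0;0 1.5 0 0;0 0 -3.5 0;0 0 -3.5 0;0 0 -3.5 0;0 0 -3.5 0;0 0 -2.5 0;0 0 0 7;0 0 0 7;0 0 0 7;0 0 0 7;0 0 0 7", "claw": 5.5}}

```text
time_s: 33.38
tcp_pos: [0.6003, -0.034, 0.2531]
ee_rot: [[-0.527, -0.85, 0.0], [-0.85, 0.527, 0.007], [-0.006, 0.004, -1.0]]
wrist_force: [0.3, -0.7, -0.5]
gripper_width: 0.627
gripper_force: 0.0
```

{"method": "step_arm", "body": {"targets": "0 0 0 7;0 0 0 7;0 0 0 7;0 0 0 7;0 0 0 7;0 0 0 7;0 0 0 7;0 0 0 1;0 0 0 0;0 0 0 0"}}

```text
time_s: 34.22
tcp_pos: [0.6, -0.034, 0.2529]
ee_rot: [[-0.989, -0.151, -0.001], [-0.151, 0.989, 0.007], [-0.0, 0.007, -1.0]]
wrist_force: [-0.0, -0.3, 0.3]
gripper_width: 0.635
gripper_force: 0.0
```

```bash
python3 - <<'E'
from h import *
s,p,q=st(); print(p,q,s["time_s"]); go(.4977,.366,.15,8.2)
t=cap("top"); print("bottle", onz(t,[[151,157]],.07)); cas(t); cas(cap("wrist"),.1145)
E
```

```text
[ 0.60004726 -0.03403634  0.25287564] 8.673556467809155 34.2167
turn 0.5 then shift x 4.42 y 41.05 z 10.29
bottle [[0.68188398 0.37309852 0.07      ]]
blue [0.4699 0.3623] [0.049 0.033] axis 8.2
blue [ 0.688  -0.4281] [0.13  0.089] axis 88.8
blue [ 0.6655 -0.032 ] [0.039 0.012] axis 2.5
blue [ 0.6537 -0.2949] [0.037 0.082] axis -5.4
```

{"method": "step_arm", "body": {"targets": "0.37 3.42 0 0.5;0.37 3.42 0 0;0.37 3.42 0 0;0.37 3.42 0 0;0.37 3.42 0 0;0.37 3.42 0 0;0.37 3.42 0 0;0.37 3.42 0 0;0.37 3.42 0 0;0.37 3.42 0 0;0.37 3.42 0 0;0.37 3.42 0 0"}}

```text
time_s: 35.32
tcp_pos: [0.4977, 0.3677, 0.256]
ee_rot: [[-0.99, -0.141, -0.001], [-0.141, 0.99, 0.007], [-0.0, 0.007, -1.0]]
wrist_force: [0.6, 0.6, 0.8]
gripper_width: 0.631
gripper_force: 0.0
```

{"method": "step_arm", "body": {"targets": "0 0 3.4 0;0 0 3.4 0;0 0 3.4 0;0 0 0 0;0 0 0 0"}}

```text
time_s: 35.73
tcp_pos: [0.4979, 0.3661, 0.1526]
ee_rot: [[-0.99, -0.141, -0.003], [-0.141, 0.99, 0.004], [0.002, 0.004, -1.0]]
wrist_force: [0.5, 1.3, 0.5]
gripper_width: 0.627
gripper_force: 0.0
```

```bash
python3 - <<'E'
from h import *
s,p,q=st(); print(p,q,s["time_s"]); cas(cap("wrist"))
E
```

```text
[0.49787583 0.36611972 0.15263552] 8.095437214878444 35.7333
blue [0.469  0.3722] [0.015 0.015] axis 54.0
```

```bash
sed -i 's/(100,120,60)/(95,90,25)/' h.py; python3 - <<'E'
from h import *
c=cap("wrist"); cas(c); t=cap("top"); cas(t)
hsv=cv2.cvtColor(c["frame"],cv2.COLOR_BGR2HSV)
print(proj(c,[[.470,.362,.034],[.495,.366,.034],[.445,.358,.034]]))
for v in range(100,235,12): print(v,[tuple(hsv[v,u]) for u in range(225,290,12)])
E
```

```text
blue [0.4717 0.3632] [0.052 0.032] axis 8.1
blue [0.4611 0.3585] [0.033 0.041] axis -81.8
blue [ 0.6872 -0.0367] [0.055 0.012] axis 3.6
blue [ 0.6849 -0.4224] [0.142 0.096] axis 88.7
blue [ 0.7741 -0.1415] [0.057 0.111] axis -86.2
[[257.08006635 159.30296314]
 [257.49627399 183.74438771]
 [256.64295745 133.63721618]]
100 [(np.uint8(18), np.uint8(34), np.uint8(126)), (np.uint8(16), np.uint8(34), np.uint8(127)), (np.uint8(17), np.uint8(32), np.uint8(126)), (np.uint8(17), np.uint8(29), np.uint8(183)), (np.uint8(17), np.uint8(28), np.uint8(188)), (np.uint8(19), np.uint8(28), np.uint8(188))]
112 [(np.uint8(17), np.uint8(33), np.uint8(125)), (np.uint8(17), np.uint8(32), np.uint8(126)), (np.uint8(18), np.uint8(35), np.uint8(125)), (np.uint8(17), np.uint8(33), np.uint8(124)), (np.uint8(17), np.uint8(28), np.uint8(188)), (np.uint8(17), np.uint8(28), np.uint8(188))]
124 [(np.uint8(18), np.uint8(34), np.uint8(126)), (np.uint8(15), np.uint8(33), np.uint8(125)), (np.uint8(15), np.uint8(19), np.uint8(136)), (np.uint8(13), np.uint8(17), np.uint8(136)), (np.uint8(120), np.uint8(13), np.uint8(98)), (
[... 1848 characters left out ...]
np.uint8(173)), (np.uint8(17), np.uint8(27), np.uint8(201)), (np.uint8(17), np.uint8(32), np.uint8(144)), (np.uint8(17), np.uint8(32), np.uint8(144))]
220 [(np.uint8(17), np.uint8(33), np.uint8(141)), (np.uint8(16), np.uint8(29), np.uint8(183)), (np.uint8(17), np.uint8(33), np.uint8(140)), (np.uint8(16), np.uint8(30), np.uint8(189)), (np.uint8(16), np.uint8(30), np.uint8(180)), (np.uint8(15), np.uint8(32), np.uint8(145))]
232 [(np.uint8(17), np.uint8(33), np.uint8(141)), (np.uint8(17), np.uint8(34), np.uint8(141)), (np.uint8(17), np.uint8(35), np.uint8(115)), (np.uint8(17), np.uint8(32), np.uint8(145)), (np.uint8(16), np.uint8(33), np.uint8(145)), (np.uint8(17), np.uint8(33), np.uint8(145))]
```

{"method": "step_arm", "body": {"targets": "-0.15 0.1 3.3 0;0 0 3.5 0;0 0 3.5 0;0 0 3.2 0;0 0 1.2 0;0 0 0 0"}}

```text
time_s: 36.38
tcp_pos: [0.499, 0.3682, 0.0054]
ee_rot: [[-0.99, -0.139, -0.003], [-0.139, 0.99, 0.005], [0.003, 0.005, -1.0]]
wrist_force: [-0.3, -0.1, -0.6]
gripper_width: 0.63
gripper_force: 0.0
```

{"method": "step_arm", "body": {"targets": "0 0 0 0;0 0 0 0;0 0 0 0;0 0 0 0;0 0 0 0;0 0 0 0;0 0 -2 0;0 0 -3.2 0;0 0 -3.5 0;0 0 -3.5 0;0 0 -3.5 0;0 0 -3.5 0", "claw": 2.8}}

```text
time_s: 37.38
tcp_pos: [0.4992, 0.3673, 0.2007]
ee_rot: [[-0.99, -0.14, -0.001], [-0.14, 0.99, 0.007], [0.0, 0.007, -1.0]]
wrist_force: [0.4, 1.6, -1.0]
gripper_width: 0.389
gripper_force: 30.0
```

{"method": "step_arm", "body": {"targets": "0 0 -3.5 4.6;0 0 -3.5 0;0 0 -0.5 0;-0.65 -3.13 0 0;-0.65 -3.13 0 0;-0.65 -3.13 0 0;-0.65 -3.13 0 0;-0.65 -3.13 0 0;-0.65 -3.13 0 0;-0.65 -3.13 0 0;-0.65 -3.13 0 0;-0.65 -3.13 0 0"}}

```text
time_s: 38.38
tcp_pos: [0.5747, 0.0879, 0.2717]
ee_rot: [[-0.998, -0.06, -0.001], [-0.06, 0.998, 0.007], [0.001, 0.008, -1.0]]
wrist_force: [1.0, -0.0, -0.7]
gripper_width: 0.391
gripper_force: 30.0
```

{"method": "step_arm", "body": {"targets": "-0.65 -3.13 0 0;-0.65 -3.13 0 0;-0.65 -3.13 0 0;-0.65 -3.13 0 0;0 0 0 0;0 0 0 0"}}

```text
time_s: 38.88
tcp_pos: [0.6082, -0.0355, 0.2702]
ee_rot: [[-0.998, -0.057, -0.002], [-0.057, 0.998, 0.007], [0.002, 0.008, -1.0]]
wrist_force: [-0.6, -1.1, -0.8]
gripper_width: 0.39
gripper_force: 30.0
```

```bash
python3 - <<'E'
from h import *
s,p,q=st(); print(p,q,s["time_s"],s["gripper_force"],s["gripper_width"])
go(.6087,-.0335,.12,3.5); c=cap("wrist"); cas(c,p[2]+.029); 
E
```

```text
[ 0.60816536 -0.035543    0.27015028] 3.246056943037576 38.8833 29.999565482139587 0.3903718255455288
turn -0.3 then shift x -0.07 y 0.20 z 15.02
blue [ 0.5833 -0.1543] [0.026 0.033] axis -6.1
blue [ 0.5777 -0.0397] [0.052 0.034] axis 4.5
blue [ 0.544  -0.0418] [0.002 0.031] axis -85.8
```

{"method": "step_arm", "body": {"targets": "0 0.2 3 -0.3;0 0 3 0;0 0 3 0;0 0 3 0;0 0 2.5 0;0 0 0.5 0;0 0 0 0;0 0 1.2 0;0 0 1.2 0;0 0 0.6 0;0 0 0 0;0 0 0 0"}}

```text
time_s: 39.93
tcp_pos: [0.6089, -0.0304, 0.0923]
ee_rot: [[-0.998, -0.066, 0.001], [-0.066, 0.998, 0.007], [-0.002, 0.007, -1.0]]
wrist_force: [0.7, -0.3, -0.5]
gripper_width: 0.389
gripper_force: 30.0
```

{"method": "step_arm", "body": {"targets": "0 0 0.3 0;0 0 0 0;-0.3 0 0 0;0 0 0 0;-0.3 0 0 0;0 0 0 0;0 0 0 0"}}

```text
time_s: 40.52
tcp_pos: [0.6128, -0.0305, 0.0884]
ee_rot: [[-0.998, -0.065, -0.004], [-0.065, 0.998, 0.007], [0.004, 0.007, -1.0]]
wrist_force: [-4.8, 0.1, 4.8]
gripper_width: 0.391
gripper_force: 31.5
```

```bash
python3 - <<'E'
from h import *
s,p,q=st(); print(p,q,s["time_s"],s["gripper_force"],s["wrist_force"]); c=cap("wrist"); cas(c,p[2]+.029)
E
```

```text
[ 0.61275983 -0.0305286   0.08839249] 3.7422683863180004 40.5167 31.51704275747761 [-4.8234115   0.10400596  4.79190376]
blue [ 0.6296 -0.0315] [0.011 0.033] axis -86.5
blue [ 0.5824 -0.0349] [0.052 0.034] axis 5.0
blue [ 0.5487 -0.0373] [0.001 0.032] axis -86.2
```

{"method": "step_arm", "body": {"targets": "0 -0.3 -0.2 0;0 0 0 0;-0.3 0 0 0;-0.3 0 0 0;0 0 0 0;0 0 0 0"}}

```text
time_s: 41.07
tcp_pos: [0.6164, -0.0336, 0.0894]
ee_rot: [[-0.998, -0.064, -0.011], [-0.064, 0.998, 0.006], [0.01, 0.007, -1.0]]
wrist_force: [-10.6, 0.8, 5.6]
gripper_width: 0.389
gripper_force: 41.5
```

{"method": "step_arm", "body": {"targets": "0.3 0 0 0;0 0 0 0"}}

```text
time_s: 41.23
tcp_pos: [0.6161, -0.0335, 0.0896]
ee_rot: [[-0.998, -0.065, -0.003], [-0.065, 0.998, 0.007], [0.003, 0.007, -1.0]]
wrist_force: [-4.7, -0.5, 1.1]
gripper_width: 0.389
gripper_force: 36.5
```

{"method": "step_arm", "body": {"targets": "0 0 0 0;0 0 0 0;0 0 0 0;0 0 0 0;0 0 -1.5 0;0 0 -3 0;0 0 -3.5 0;0 0 -3.5 0;0 0 -3.5 0;3.7 0 -0.5 0;3.7 0 0 0;3.7 0 0 0", "claw": 5.5}}

```text
time_s: 42.23
tcp_pos: [0.5076, -0.0411, 0.2458]
ee_rot: [[-0.998, -0.065, 0.004], [-0.065, 0.998, 0.008], [-0.005, 0.008, -1.0]]
wrist_force: [-0.4, 0.5, -0.2]
gripper_width: 0.631
gripper_force: 0.0
```

{"method": "step_arm", "body": {"targets": "0 0 0 -7;0 0 0 -7;0 0 0 -7;0 0 0 -7;0 0 0 -7;0 0 0 -7;0 0 0 -7;0 0 0 -7;0 0 0 -7;0 0 0 -7;0 0 0 -7;0 0 0 -7", "claw": 0}}

```text
time_s: 43.23
tcp_pos: [0.5084, -0.0411, 0.2454]
ee_rot: [[-0.033, -0.999, 0.003], [-0.999, 0.033, 0.008], [-0.008, -0.003, -1.0]]
wrist_force: [0.5, -0.2, -0.1]
gripper_width: 0.004
gripper_force: 0.0
```

{"method": "step_arm", "body": {"targets": "0 0 0 -5.8;0 0 0 0;0 0 0 0"}}

```text
time_s: 43.48
tcp_pos: [0.5077, -0.0413, 0.2453]
ee_rot: [[0.059, -0.998, 0.001], [-0.998, -0.059, 0.007], [-0.007, -0.002, -1.0]]
wrist_force: [-0.4, 0.2, 0.2]
gripper_width: 0.006
gripper_force: 0.0
```

```bash
python3 - <<'E'
from h import *
s,p,q=st(); print(p,q,s["time_s"],s["gripper_width"])
go(.5038,-.0412,.088,93.5); c=cap("wrist"); cas(c,.1145); t=cap("top");cas(t,.1145)
E
```

```text
[ 0.50772806 -0.041255    0.24526001] 93.38174304743093 43.4833 0.005514880500192962
turn -0.1 then shift x -0.03 y 0.39 z 15.73
blue [ 0.6704 -0.0295] [0.052 0.01 ] axis 3.5
blue [ 0.5872 -0.0403] [0.052 0.037] axis 3.5
blue [ 0.7555 -0.1285] [0.043 0.107] axis -87.1
blue [ 0.67  -0.032] [0.051 0.011] axis 3.1
blue [ 0.6678 -0.3899] [0.132 0.089] axis 88.7
blue [ 0.7505 -0.1292] [0.052 0.103] axis -86.2
```

{"method": "step_arm", "body": {"targets": "0 0.4 3.5 0;0 0 3.5 0;0 0 3.5 0;0 0 3.2 0;0 0 2.0 0;0 -0.7 0 0;0 -0.8 0 0;0 -1 0 0;0 -1 0 0;0 -1 0 0;0 0 0 0"}}

```text
time_s: 44.5
tcp_pos: [0.5508, -0.0375, 0.0892]
ee_rot: [[0.062, -0.998, 0.004], [-0.998, -0.062, 0.008], [-0.007, -0.004, -1.0]]
wrist_force: [-0.1, 0.6, 0.6]
gripper_width: 0.012
gripper_force: 0.0
```

{"method": "step_arm", "body": {"targets": "0 -0.7 0 0;0 -0.7 0 0;0 -0.7 0 0;0 -0.7 0 0;0 0 0 0;0 0 0 0"}}

```text
time_s: 45.0
tcp_pos: [0.5763, -0.0358, 0.0875]
ee_rot: [[0.061, -0.998, 0.0], [-0.998, -0.061, 0.008], [-0.008, -0.001, -1.0]]
wrist_force: [1.1, 0.7, -0.7]
gripper_width: 0.01
gripper_force: 0.0
```

```bash
python3 - <<'E'
from h import *
s,p,q=st(); print(p,q,s["wrist_force"]); c=cap("wrist"); cas(c,.1145); t=cap("top");cas(t,.1145)
E
```

```text
[ 0.57628731 -0.0358497   0.08749805] 93.51832996200281 [ 1.05460777  0.74987096 -0.68301809]
blue [ 0.5924 -0.0598] [0.012 0.002] axis 78.7
blue [ 0.6194 -0.056 ] [0.047 0.018] axis 21.9
blue [ 0.6678 -0.3899] [0.132 0.089] axis 88.7
blue [ 0.7502 -0.1292] [0.052 0.103] axis -86.6
```

{"method": "step_arm", "body": {"targets": "0 -0.7 0 0;0 -0.7 0 0;0 -0.7 0 0;0 -0.7 0 0;0 -0.7 0 0;0 -0.5 0 0;0 0 0 0;0 0 0 0"}}

```text
time_s: 45.77
tcp_pos: [0.6158, -0.0336, 0.0877]
ee_rot: [[0.061, -0.998, -0.0], [-0.998, -0.061, 0.007], [-0.007, -0.0, -1.0]]
wrist_force: [0.3, -0.4, 0.2]
gripper_width: 0.002
gripper_force: 0.0
```

{"method": "step_arm", "body": {"targets": "0 -0.3 0 0;0 -0.2 0 0;0 0 0 0;0 0 0 0"}}

```text
time_s: 46.1
tcp_pos: [0.6204, -0.0333, 0.0879]
ee_rot: [[0.062, -0.998, -0.001], [-0.998, -0.062, 0.007], [-0.007, 0.0, -1.0]]
wrist_force: [-0.1, 1.1, 1.2]
gripper_width: 0.002
gripper_force: 0.0
```

{"method": "step_arm", "body": {"targets": "0 -0.3 0 0;0 0 0 0;0 0 0 0"}}

```text
time_s: 46.35
tcp_pos: [0.6219, -0.0333, 0.0877]
ee_rot: [[0.061, -0.998, -0.004], [-0.998, -0.061, 0.007], [-0.007, 0.004, -1.0]]
wrist_force: [-5.1, 0.0, 3.0]
gripper_width: 0.002
gripper_force: 2.7
```

```bash
python3 - <<'E'
from h import *
s,p,q=st(); print(p,q,s["wrist_force"]); c=cap("wrist"); cas(c,.1145); t=cap("top");cas(t,.1145)
E
```

```text
[ 0.62186449 -0.03326782  0.08774087] 93.51434939478266 [-5.08407797  0.04601386  3.04916535]
blue [ 0.7346 -0.1074] [0.073 0.017] axis 79.4
blue [ 0.6678 -0.3899] [0.132 0.089] axis 88.7
blue [ 0.751  -0.1299] [0.052 0.102] axis -87.5
```

{"method": "step_arm", "body": {"targets": "0 1.0 0 0;0 1.7 0 0;0 0 0 0;0 0 0 0"}}

```text
time_s: 46.78
tcp_pos: [0.597, -0.0347, 0.0883]
ee_rot: [[0.062, -0.998, 0.001], [-0.998, -0.062, 0.007], [-0.007, -0.002, -1.0]]
wrist_force: [0.4, -0.1, -0.5]
gripper_width: 0.005
gripper_force: 0.0
```

```bash
cat > slot.py <<'E'
from h import *
s,p,q=st(); print(p,q,s["wrist_force"]); t=cap("top")
hsv=cv2.cvtColor(t["frame"],cv2.COLOR_BGR2HSV)
for x in np.arange(.60,.83,.006):
    u=proj(t,[x,-.0333+(x-.6275)*.061,.1145])[0]; a,b=np.round(u).astype(int); print(round(x,3),hsv[b,a-1:a+2].tolist())
E
python3 slot.py
```

```text
[ 0.59698602 -0.03474556  0.08834925] 93.55134391416526 [ 0.36085999 -0.13947883 -0.52037089]
0.6 [[21, 36, 119], [23, 35, 116], [23, 37, 111]]
0.606 [[20, 37, 124], [24, 35, 101], [22, 36, 78]]
0.612 [[22, 36, 79], [20, 40, 76], [19, 42, 67]]
0.618 [[16, 60, 64], [13, 58, 70], [13, 57, 72]]
0.624 [[14, 70, 69], [13, 73, 66], [14, 66, 58]]
0.63 [[15, 74, 55], [14, 85, 51], [13, 78, 52]]
0.636 [[14, 88, 49], [14, 85, 51], [12, 79, 55]]
0.642 [[12, 80, 54], [14, 79, 55], [15, 83, 55]]
0.648 [[14, 80, 54], [13, 85, 54], [14, 79, 55]]
0.654 [[13, 82, 56], [14, 80, 54], [14, 79, 55]]
0.66 [[16, 80, 54], [16, 79, 55], [13, 82, 56]]
0.666 [[16, 82, 53], [16, 82, 53], [14, 82, 53]]
0.672 [[14, 82, 53], [13, 78, 52], [14, 82, 53]]
0.678 [[16, 83, 52], [14, 85, 51], [15, 78, 52]]
0.684 [[15, 82, 50], [15, 78, 52], [15, 78, 52]]
0.69 [[14, 85, 45], [13, 83, 49], [15, 82, 50]]
0.696 [[12, 60, 72], [15, 72, 57], [14, 77, 43]]
0.702 [[14, 78, 65], [13, 69, 67], [14, 72, 67]]
0.708 [[15, 20, 26], [15, 81, 44], [14, 75, 65]]
0.714 [[113, 97, 66], [113, 94, 60], [110, 88, 64]]
0.72 [[19, 27, 103], [1
[... 302 characters left out ...]
]]
0.756 [[109, 187, 116], [109, 189, 116], [110, 187, 117]]
0.762 [[128, 112, 91], [110, 191, 115], [109, 193, 116]]
0.768 [[114, 148, 102], [110, 185, 117], [110, 191, 116]]
0.774 [[110, 182, 116], [110, 179, 117], [109, 182, 116]]
0.78 [[23, 21, 158], [21, 21, 159], [23, 21, 158]]
0.786 [[19, 26, 158], [21, 12, 146], [110, 12, 133]]
0.792 [[1, 206, 115], [1, 201, 119], [1, 201, 119]]
0.798 [[1, 204, 114], [1, 205, 118], [1, 206, 119]]
0.804 [[1, 207, 116], [2, 203, 118], [1, 205, 103]]
0.81 [[1, 201, 118], [2, 201, 119], [1, 205, 102]]
0.816 [[1, 207, 117], [2, 205, 117], [1, 207, 100]]
0.822 [[2, 208, 114], [1, 201, 118], [1, 201, 118]]
0.828 [[1, 204, 115], [1, 206, 119], [1, 203, 118]]
```

{"method": "step_arm", "body": {"targets": "0 -2.4 0 0;0 0 0 0;0 0 0 0"}}

```text
time_s: 47.08
tcp_pos: [0.6215, -0.0332, 0.0875]
ee_rot: [[0.061, -0.998, 0.001], [-0.998, -0.061, 0.007], [-0.007, -0.001, -1.0]]
wrist_force: [-0.0, -0.8, -0.7]
gripper_width: -0.001
gripper_force: 0.0
```

```bash
python3 slot.py | grep -E "^\[|0.7[6-9]|0.8"
```

```text
[ 0.62146156 -0.03321186  0.0874622 ] 93.52020596307483 [-0.00654095 -0.84398763 -0.67599279]
0.762 [[129, 113, 54], [109, 194, 71], [109, 194, 71]]
0.768 [[113, 146, 63], [110, 188, 72], [109, 191, 72]]
0.774 [[109, 190, 74], [109, 190, 74], [109, 193, 74]]
0.78 [[21, 22, 160], [23, 25, 162], [21, 23, 154]]
0.786 [[110, 57, 129], [110, 59, 121], [110, 78, 111]]
0.792 [[2, 202, 116], [1, 204, 119], [1, 205, 118]]
0.798 [[1, 205, 113], [1, 203, 118], [1, 201, 119]]
0.804 [[1, 204, 119], [1, 201, 118], [1, 201, 103]]
0.81 [[1, 201, 118], [1, 205, 117], [1, 204, 101]]
0.816 [[1, 199, 119], [1, 204, 116], [1, 209, 100]]
0.822 [[1, 204, 114], [1, 205, 117], [1, 205, 118]]
0.828 [[1, 202, 115], [2, 204, 119], [1, 201, 119]]
```

{"method": "step_arm", "body": {"targets": "0 -0.3 0 0;0 0 0 0;0 0.8 0 0;0 1.0 0 0;0 0 -3.5 0;0 0 -3.5 0;0 0 -3.5 0;0 0 -3.5 0;0 0 -2 0;0 0 0 6.9;0 0 0 6.9;0 0 0 6.9"}}

```text
time_s: 48.13
tcp_pos: [0.6058, -0.0352, 0.2489]
ee_rot: [[-0.301, -0.954, 0.003], [-0.954, 0.301, 0.008], [-0.009, -0.001, -1.0]]
wrist_force: [0.3, -0.5, 0.1]
gripper_width: 0.003
gripper_force: 0.0
```

{"method": "step_arm", "body": {"targets": "0 0 0 6.8;0 0 0 6.8;0 0 0 6.8;0 0 0 6.8;0 0 0 6.8;0 0 0 6.8;3.1 -1.9 0 0;3.1 -1.9 0 0;3.1 -1.9 0 0;3.1 -1.9 0 0;3.1 -1.9 0 0;3.1 -1.9 0 0", "claw": 4.5}}

```text
time_s: 49.13
tcp_pos: [0.5075, -0.232, 0.2471]
ee_rot: [[-0.847, -0.531, 0.002], [-0.531, 0.847, 0.006], [-0.005, 0.004, -1.0]]
wrist_force: [0.4, -1.2, -0.3]
gripper_width: 0.516
gripper_force: 0.0
```

{"method": "step_arm", "body": {"targets": "3.1 -1.9 0 0;3.1 -1.9 0 0;0 0 0 0;0 0 0 0"}}

```text
time_s: 49.47
tcp_pos: [0.475, -0.2973, 0.2463]
ee_rot: [[-0.85, -0.527, 0.001], [-0.527, 0.85, 0.006], [-0.004, 0.005, -1.0]]
wrist_force: [-0.2, 0.3, -1.0]
gripper_width: 0.517
gripper_force: 0.0
```

```bash
python3 - <<'E'
from h import *
s,p,q=st(); print(p,q,s["time_s"]); go(.476,-.294,.108,32)
t=cap("top");s=cap("scene")
for n,c in(("t",t),("s",s)):
  for th in (99,102,105):
    a=np.radians(3.5+th);r=np.array([[np.cos(a),-np.sin(a)],[np.sin(a),np.cos(a)]]); P=np.array([.5791,-.207])+r@[-.055,.127]
    print(n,th,P.round(3),proj(c,[*P,.14])[0].round(1))
w=cap("wrist"); g=cv2.cvtColor(w["frame"],cv2.COLOR_BGR2HSV); print(proj(w,[.476,-.294,.14]))
# leaf top edge: gray pixels (low saturation) rows
m=((g[:,:,1]<22)&(g[:,:,2]>60)).astype(np.uint8)*255
for k in cv2.findContours(m[:230],cv2.RETR_EXTERNAL,cv2.CHAIN_APPROX_SIMPLE)[0]:
    if cv2.contourArea(k)>30: b=cv2.minAreaRect(k); print(np.round(b[0]),np.round(b[1]),round(b[2]), onz(w,[b[0]],.133).round(3))
E
```

```text
[ 0.47495197 -0.29734286  0.24631499] 31.825569650091705 49.4667
turn -0.2 then shift x -0.27 y 0.23 z 13.83
t 99 [ 0.467 -0.288] [373.1 219.4]
t 102 [ 0.471 -0.294] [375.  217.8]
t 105 [ 0.476 -0.299] [376.9 216.1]
s 99 [ 0.467 -0.288] [194.5 128.8]
s 102 [ 0.471 -0.294] [192.7 129. ]
s 105 [ 0.476 -0.299] [190.8 129.4]
[[259.37776402 192.92400797]]
[ 70. 216.] [ 9. 14.] 49 [[ 0.602 -0.445  0.133]]
[271. 188.] [44. 22.] 14 [[ 0.467 -0.286  0.133]]
[312. 170.] [10. 26.] 15 [[ 0.43  -0.261  0.133]]
[ 26. 158.] [ 52. 141.] 0 [[ 0.569 -0.505  0.133]]
```

{"method": "step_arm", "body": {"targets": "0.4 -0.2 3.3 0;0 0 3 0;0 0 3 0;0 0 2 0;0 0 1.5 0;0 0 1 0;0 0 0 0"}}

```text
time_s: 50.2
tcp_pos: [0.4728, -0.2971, 0.1059]
ee_rot: [[-0.847, -0.532, -0.005], [-0.532, 0.847, 0.009], [-0.001, 0.01, -1.0]]
wrist_force: [-0.1, 0.7, -0.6]
gripper_width: 0.515
gripper_force: 0.0
```

{"method": "step_arm", "body": {"targets": "0 0 0 0;0 0 0 0;0 0 0 0;0 0 0 0;0.07 1.01 0 4.2;0.07 1.01 0 4.2;0 0 0 0", "claw": 2}}

```text
time_s: 50.78
tcp_pos: [0.4614, -0.281, 0.1089]
ee_rot: [[-0.917, -0.4, -0.0], [-0.4, 0.917, 0.007], [-0.003, 0.007, -1.0]]
wrist_force: [0.3, 0.3, 0.3]
gripper_width: 0.236
gripper_force: 0.0
```

```bash
python3 - <<'E'
from h import *
s,p,q=st(); print(p,q,s["time_s"],s["wrist_force"],s["gripper_force"],s["gripper_width"])
w=cap("wrist"); g=cv2.cvtColor(w["frame"],cv2.COLOR_BGR2HSV)
m=((g[:,:,1]<22)&(g[:,:,2]>60)).astype(np.uint8)*255
print(proj(w,[*p[:2],.14]))
for k in cv2.findContours(m[:250],cv2.RETR_EXTERNAL,cv2.CHAIN_APPROX_SIMPLE)[0]:
    if cv2.contourArea(k)>30: b=cv2.minAreaRect(k); print(np.round(b[0]),np.round(b[1]),round(b[2]), onz(w,[b[0]],.133).round(3))
E
```

```text
[ 0.46137672 -0.2810379   0.10892102] 23.567535829803088 50.7833 [0.27346458 0.30478691 0.28225424] 0.0 0.23552302440484593
[[260.48470534 265.32071943]]
[296. 237.] [14.  9.] 90 [[ 0.442 -0.269  0.133]]
[259. 234.] [29. 30.] 90 [[ 0.449 -0.287  0.133]]
[366. 216.] [13. 17.] 90 [[ 0.417 -0.241  0.133]]
```

{"method": "step_arm", "body": {"targets": "0.07 1.01 0 4.2;0.07 1.01 0 4.2;0.07 1.01 0 4.2;0.07 1.01 0 4.2;0.07 1.01 0 4.2;0.07 1.01 0 4.2;0.07 1.01 0 4.2;0.07 1.01 0 4.2;0.07 1.01 0 4.2;0.07 1.01 0 4.2;0.07 1.01 0 4.2;0.07 1.01 0 4.2"}}

```text
time_s: 51.83
tcp_pos: [0.4529, -0.1645, 0.1093]
ee_rot: [[-0.892, 0.452, -0.001], [0.452, 0.892, 0.007], [0.004, 0.006, -1.0]]
wrist_force: [-1.4, -0.7, -0.4]
gripper_width: 0.233
gripper_force: 0.4
```

{"method": "step_arm", "body": {"targets": "0.07 1.01 0 4.2;0.07 1.01 0 4.2;0.07 1.01 0 4.2;0.07 1.01 0 4.2;0.07 1.01 0 4.2;0.07 1.01 0 4.2;0.07 1.01 0 4.2;0 0 0 0"}}

```text
time_s: 52.5
tcp_pos: [0.4954, -0.1069, 0.1098]
ee_rot: [[-0.558, 0.83, 0.001], [0.83, 0.558, 0.007], [0.005, 0.005, -1.0]]
wrist_force: [0.4, 0.1, 0.4]
gripper_width: 0.234
gripper_force: 0.0
```

```bash
python3 - <<'E'
from h import *
s,p,q=st(); print(p,q,s["time_s"],s["wrist_force"],s["gripper_force"],s["gripper_width"],s["joints"][5]); go(.517,-.0838,.108,-69)
E
```

```text
[ 0.49543313 -0.10685008  0.10982278] -56.06632524015154 52.5 [0.41648845 0.144243   0.37328757] 0.0 0.2341279997966853 -151.67380436425
turn 12.9 then shift x 1.38 y 2.84 z 0.18
```

{"method": "step_arm", "body": {"targets": "0.07 1.01 0 4.2;0.07 1.01 0 4.2;0.07 1.01 0 4.2;0 0 0 0;0 0 0 0"}}

```text
time_s: 52.92
tcp_pos: [0.5189, -0.0909, 0.1096]
ee_rot: [[-0.366, 0.931, -0.001], [0.931, 0.366, 0.007], [0.007, 0.002, -1.0]]
wrist_force: [-0.1, -0.1, 0.2]
gripper_width: 0.228
gripper_force: 0.0
```

{"method": "step_arm", "body": {"targets": "0 0.4 0 0;0 0 0 0;0 0 0 0"}}

```text
time_s: 53.17
tcp_pos: [0.5224, -0.0894, 0.1096]
ee_rot: [[-0.363, 0.932, -0.001], [0.932, 0.363, 0.007], [0.007, 0.002, -1.0]]
wrist_force: [0.3, 0.9, 0.4]
gripper_width: 0.227
gripper_force: 0.0
```

{"method": "step_arm", "body": {"targets": "0 0.3 0 0;0 0 0 0;0 0 0 0"}}

```text
time_s: 53.42
tcp_pos: [0.5243, -0.0883, 0.1094]
ee_rot: [[-0.362, 0.932, -0.003], [0.932, 0.362, 0.007], [0.007, -0.001, -1.0]]
wrist_force: [-3.0, -2.3, 1.5]
gripper_width: 0.228
gripper_force: 1.5
```

{"method": "step_arm", "body": {"targets": "0 0.4 0 0;0 0 0 0;0 0 0 0"}}

```text
time_s: 53.67
tcp_pos: [0.5244, -0.0882, 0.1091]
ee_rot: [[-0.362, 0.932, -0.012], [0.932, 0.362, 0.005], [0.009, -0.009, -1.0]]
wrist_force: [-9.4, -4.4, 8.1]
gripper_width: 0.233
gripper_force: 5.1
```

```bash
python3 - <<'E'
from h import *
s,p,q=st(); print(p,q,s["time_s"],s["wrist_force"],s["gripper_force"])
# leaf R top outer edge in top view: scan along reader x at y=-.06,-.1,-.15
t=cap("top"); O=np.array([.5687,-.0363]);X=np.array([.998,.061]);Y=np.array([-.061,.998])
for y in(-.11,-.15,-.165):
  print(y,[ (round(x,3),t["frame"][tuple(np.round(proj(t,[*(O+x*X+y*Y),.133])[0][::-1]).astype(int))].tolist()) for x in np.arange(-.03,.02,.004)])
E
```

```text
[ 0.52442129 -0.08821535  0.10911416] -68.77465868297496 53.6667 [-9.38130813 -4.40537094  8.05508605] 5.095402132719755
-0.11 [(np.float64(-0.03), [54, 63, 74]), (np.float64(-0.026), [53, 61, 72]), (np.float64(-0.022), [52, 61, 72]), (np.float64(-0.018), [52, 61, 72]), (np.float64(-0.014), [52, 61, 71]), (np.float64(-0.01), [53, 62, 72]), (np.float64(-0.006), [54, 62, 73]), (np.float64(-0.002), [52, 61, 72]), (np.float64(0.002), [51, 61, 70]), (np.float64(0.006), [50, 59, 69]), (np.float64(0.01), [52, 61, 71]), (np.float64(0.014), [51, 60, 71]), (np.float64(0.018), [46, 56, 65])]
-0.15 [(np.float64(-0.03), [40, 48, 59]), (np.float64(-0.026), [41, 48, 59]), (np.float64(-0.022), [39, 48, 58]), (np.float64(-0.018), [41, 50, 59]), (np.float64(-0.014), [39, 48, 57]), (np.float64(-0.01), [40, 49, 58]), (np.float64(-0.006), [39, 48, 57]), (np.float64(-0.002), [40, 48, 58]), (np.float64(0.002), [39, 47, 56]), (np.float64(0.006), [39, 47, 55]), (np.float64(0.01), [37, 46, 54]), (np.float64(0.014), [36, 44, 53]), (np.float64(0.018), [35, 43, 51])]
-0.165 [(np.float64(-0.03), [51, 62, 71]), (np.float64(-0.026), [51, 60, 70]), (np.float64(-0.022), [50, 59, 68]), (np.float64(-0.018), [49, 58, 68]), (np.float64(-0.014), [48, 58, 68]), (np.float64(-0.01), [53, 62, 70]), (np.float64(-0.006), [50, 60, 69]), (np.float64(-0.002), [50, 59, 68]), (np.float64(0.002), [50, 59, 69]), (np.float64(0.006), [48, 58, 67]), (np.float64(0.01), [51, 60, 71]), (np.float64(0.014), [51, 60, 71]), (np.float64(0.018), [41, 49, 88])]
```

{"method": "step_arm", "body": {"targets": "0 -0.6 0 0;0 0 0 0;0 0 -3 0;0 0 -3.5 0;0 0 -3.5 0;0 0 -3.5 0;0 0 -0.5 -6.7;0 0 0 -6.7;0 0 0 -6.7;0 0 0 -6.7;0 0 0 -6.7;0 0 0 -6.7"}}

```text
time_s: 54.72
tcp_pos: [0.5246, -0.0894, 0.2498]
ee_rot: [[-0.881, 0.473, 0.002], [0.473, 0.881, 0.008], [0.002, 0.008, -1.0]]
wrist_force: [-0.2, -0.1, 0.6]
gripper_width: 0.229
gripper_force: 0.0
```

{"method": "step_arm", "body": {"targets": "0 0 0 -6.7;0 0 0 -6.7;0 0 0 -6.7;1.75 3.48 0 0;1.75 3.48 0 0;1.75 3.48 0 0;1.75 3.48 0 0;1.75 3.48 0 0;1.75 3.48 0 0;1.75 3.48 0 0;1.75 3.48 0 0;0 0 0 0", "claw": 4.5}}

```text
time_s: 55.72
tcp_pos: [0.4254, 0.2122, 0.2523]
ee_rot: [[-0.99, 0.14, 0.002], [0.14, 0.99, 0.011], [-0.0, 0.011, -1.0]]
wrist_force: [-0.6, -0.1, 0.9]
gripper_width: 0.517
gripper_force: 0.0
```

{"method": "step_arm", "body": {"targets": "0 0 0 0;0 0 0 0"}}

```text
time_s: 55.88
tcp_pos: [0.4263, 0.2068, 0.2519]
ee_rot: [[-0.989, 0.146, -0.0], [0.146, 0.989, 0.008], [0.001, 0.008, -1.0]]
wrist_force: [0.1, 0.0, -0.6]
gripper_width: 0.517
gripper_force: 0.0
```

```bash
python3 - <<'E'
from h import *
s,p,q=st(); print(p,q,s["time_s"]); go(.428,.207,.108,-8.5)
t=cap("top"); O=np.array([.5687,-.0363]);X=np.array([.998,.061]);Y=np.array([-.061,.998])
for y in(-.03,-.08,-.15):
  print(y,[ (int(x*1000),t["frame"][tuple(np.round(proj(t,[*(O+x*X+y*Y),.133])[0][::-1]).astype(int))].tolist()) for x in np.arange(-.03,.02,.004)])
w=cap("wrist"); g=cv2.cvtColor(w["frame"],cv2.COLOR_BGR2HSV); print(proj(w,[.428,.207,.14]))
m=((g[:,:,1]<22)&(g[:,:,2]>60)).astype(np.uint8)*255
for k in cv2.findContours(m[:250],cv2.RETR_EXTERNAL,cv2.CHAIN_APPROX_SIMPLE)[0]:
    if cv2.contourArea(k)>30: b=cv2.boundingRect(k); print(b)
E
```

```text
[0.42626211 0.20681383 0.25186658] -8.408519917212265 55.8833
turn 0.1 then shift x -0.17 y 0.04 z 14.39
-0.03 [(-30, [74, 83, 89]), (-26, [75, 84, 90]), (-22, [71, 79, 84]), (-18, [70, 76, 81]), (-13, [71, 76, 83]), (-9, [150, 162, 162]), (-5, [158, 170, 170]), (-1, [114, 124, 140]), (2, [50, 56, 95]), (6, [14, 17, 77]), (10, [21, 25, 112]), (13, [27, 30, 125]), (18, [26, 30, 125])]
-0.08 [(-30, [130, 145, 156]), (-26, [130, 145, 155]), (-22, [130, 146, 155]), (-18, [70, 75, 80]), (-13, [70, 75, 81]), (-9, [140, 149, 149]), (-5, [160, 171, 171]), (-1, [163, 173, 172]), (2, [93, 100, 104]), (6, [27, 30, 130]), (10, [28, 31, 131]), (13, [27, 31, 131]), (18, [27, 31, 131])]
-0.15 [(-30, [129, 147, 156]), (-26, [129, 146, 155]), (-22, [130, 146, 155]), (-18, [74, 78, 85]), (-13, [69, 74, 81]), (-9, [135, 144, 151]), (-5, [153, 165, 170]), (-1, [152, 162, 169]), (2, [28, 32, 112]), (6, [24, 29, 124]), (10, [28, 31, 125]), (13, [26, 30, 124]), (18, [24, 28, 123])]
[[259.31585045 191.44063189]]
(463, 239, 18, 11)
(210, 208, 11, 13)
(431, 204, 57, 46)
(223, 175, 46, 22)
(208, 163, 12, 15)
(221, 136, 11, 38)
```

{"method": "step_arm", "body": {"targets": "-0.1 0.2 3.5 0;0 0 3 0;0 0 3 0;0 0 2.4 0;0 0 1.5 0;0 0 1 0;0 0 0 0"}}

```text
time_s: 56.57
tcp_pos: [0.4266, 0.2068, 0.1055]
ee_rot: [[-0.989, 0.15, -0.005], [0.15, 0.989, 0.004], [0.005, 0.003, -1.0]]
wrist_force: [-0.9, -0.3, -0.0]
gripper_width: 0.519
gripper_force: 0.0
```

{"method": "step_arm", "body": {"targets": "0 0 0 0;0 0 0 0;0 0 0 0;0 0 0 0;0.37 -1.05 0 -4.2;0.37 -1.05 0 -4.2;0.37 -1.05 0 -4.2;0.37 -1.05 0 -4.2;0.37 -1.05 0 -4.2;0.37 -1.05 0 -4.2;0.37 -1.05 0 -4.2;0.37 -1.05 0 -4.2", "claw": 2}}

```text
time_s: 57.57
tcp_pos: [0.4075, 0.1236, 0.108]
ee_rot: [[-0.904, -0.428, 0.001], [-0.428, 0.904, 0.009], [-0.005, 0.007, -1.0]]
wrist_force: [-0.5, 0.6, -0.4]
gripper_width: 0.233
gripper_force: 0.3
```

{"method": "step_arm", "body": {"targets": "0.37 -1.05 0 -4.2;0.37 -1.05 0 -4.2;0.37 -1.05 0 -4.2;0.37 -1.05 0 -4.2;0.37 -1.05 0 -4.2;0.37 -1.05 0 -4.2;0.37 -1.05 0 -4.2;0.37 -1.05 0 -4.2;0.37 -1.05 0 -4.2;0.37 -1.05 0 -4.2;0.37 -1.05 0 -4.2;0 0 0 0"}}

```text
time_s: 58.57
tcp_pos: [0.4624, 0.0166, 0.107]
ee_rot: [[-0.32, -0.947, 0.001], [-0.947, 0.32, 0.008], [-0.008, 0.001, -1.0]]
wrist_force: [0.8, 0.9, -0.2]
gripper_width: 0.23
gripper_force: 0.0
```

```bash
python3 - <<'E'
from h import *
s,p,q=st(); print(p,q,s["time_s"],s["wrist_force"],s["gripper_force"],s["gripper_width"]); go(.511,-.0105,.108,93.5)
E
```

```text
[0.4623844  0.01659606 0.10701053] 71.34767983929599 58.5667 [ 0.7872113   0.87339501 -0.17954998] 0.0 0.2298378931150315
turn -22.2 then shift x 3.00 y -4.69 z -0.10
```

{"method": "step_arm", "body": {"targets": "0.37 -1.05 0 -4.2;0.37 -1.05 0 -4.2;0.37 -1.05 0 -4.2;0.37 -1.05 0 -4.2;0.37 -1.05 0 -4.2;0 0 0 0;0 0 0 0"}}

```text
time_s: 59.15
tcp_pos: [0.5087, -0.0101, 0.1062]
ee_rot: [[0.037, -0.999, -0.001], [-0.999, -0.037, 0.007], [-0.008, 0.0, -1.0]]
wrist_force: [-0.1, -0.4, 0.6]
gripper_width: 0.233
gripper_force: 0.0
```

{"method": "step_arm", "body": {"targets": "0 -0.4 0 -0.5;0 0 0 0;0 0 0 0"}}

```text
time_s: 59.4
tcp_pos: [0.5127, -0.0098, 0.1062]
ee_rot: [[0.049, -0.999, -0.001], [-0.999, -0.049, 0.007], [-0.007, 0.0, -1.0]]
wrist_force: [0.1, -0.9, 0.2]
gripper_width: 0.226
gripper_force: 0.0
```

{"method": "step_arm", "body": {"targets": "0 -0.3 0 0;0 0 0 0;0 0 0 0"}}

```text
time_s: 59.65
tcp_pos: [0.516, -0.0099, 0.1061]
ee_rot: [[0.049, -0.999, -0.001], [-0.999, -0.049, 0.007], [-0.007, 0.0, -1.0]]
wrist_force: [-0.2, 0.4, -0.4]
gripper_width: 0.231
gripper_force: 0.0
```

{"method": "step_arm", "body": {"targets": "0 -0.3 0 0;0 0 0 0;0 0 0 0"}}

```text
time_s: 59.9
tcp_pos: [0.518, -0.0101, 0.1058]
ee_rot: [[0.049, -0.999, -0.003], [-0.999, -0.049, 0.007], [-0.007, 0.003, -1.0]]
wrist_force: [-3.8, -0.5, 2.0]
gripper_width: 0.232
gripper_force: 1.5
```

{"method": "step_arm", "body": {"targets": "0 -0.3 0 0;0 0 0 0;0 0 0 0"}}

```text
time_s: 60.15
tcp_pos: [0.5182, -0.0102, 0.1055]
ee_rot: [[0.048, -0.999, -0.009], [-0.999, -0.048, 0.006], [-0.007, 0.009, -1.0]]
wrist_force: [-9.3, 0.5, 5.2]
gripper_width: 0.233
gripper_force: 4.4
```

{"method": "step_arm", "body": {"targets": "0 -0.3 0 0;0 0 0 0;0 0 0 0"}}

```text
time_s: 60.4
tcp_pos: [0.5183, -0.0104, 0.1051]
ee_rot: [[0.048, -0.999, -0.016], [-0.999, -0.048, 0.005], [-0.006, 0.015, -1.0]]
wrist_force: [-14.8, 2.6, 9.8]
gripper_width: 0.233
gripper_force: 7.2
```

{"method": "step_arm", "body": {"targets": "0 0.9 0 0;0 0 0 0;0 0 -3 0;0 0 -3.5 0;0 0 -3.5 0;0 0 -3.5 0;0 0 -1 0;0 0 0 0"}}

```text
time_s: 61.07
tcp_pos: [0.5191, -0.0106, 0.2555]
ee_rot: [[0.05, -0.999, 0.01], [-0.999, -0.05, 0.009], [-0.009, -0.01, -1.0]]
wrist_force: [-0.2, -0.1, -0.6]
gripper_width: 0.233
gripper_force: 0.0
```

```bash
python3 - <<'E'
from h import *
s,p,q=st(); print(p,q,s["time_s"],s["wrist_force"]); go(.5437,.062,.182,q)
E
```

```text
[ 0.51914034 -0.01062685  0.25545032] 92.85037746370877 61.0667 [-0.19799784 -0.12194729 -0.58141182]
turn 0.0 then shift x -7.13 y -2.81 z 7.35
```

{"method": "step_arm", "body": {"targets": "-3.6 -1.4 0 0;-3.5 -1.4 0 0;0 0 0 0;0 0 0 0;0 0 0 0", "claw": 0}}

```text
time_s: 61.48
tcp_pos: [0.5402, 0.0613, 0.2502]
ee_rot: [[0.05, -0.999, -0.003], [-0.999, -0.05, 0.006], [-0.007, 0.003, -1.0]]
wrist_force: [-0.1, -0.8, -0.3]
gripper_width: 0.016
gripper_force: 0.0
```

{"method": "step_arm", "body": {"targets": "0 0 2.5 0;0 0 1 0;0 0 0.5 0;0 0 0.5 0;0 0 0.5 0;0 0 0 0"}}

```text
time_s: 61.98
tcp_pos: [0.5405, 0.0612, 0.2013]
ee_rot: [[0.049, -0.999, -0.001], [-0.999, -0.049, 0.007], [-0.007, 0.0, -1.0]]
wrist_force: [-0.0, -0.1, -0.4]
gripper_width: 0.007
gripper_force: 0.0
```

{"method": "step_arm", "body": {"targets": "0 0 0.5 0;0 0 0.5 0;0 0 0.5 0;0 0 0 0"}}

```text
time_s: 62.32
tcp_pos: [0.5405, 0.0618, 0.1858]
ee_rot: [[0.049, -0.999, -0.001], [-0.999, -0.049, 0.007], [-0.007, 0.001, -1.0]]
wrist_force: [-0.3, -0.1, 0.7]
gripper_width: 0.002
gripper_force: 0.0
```

{"method": "step_arm", "body": {"targets": "0 0 0.4 0;0 0 0 0"}}

```text
time_s: 62.48
tcp_pos: [0.5406, 0.0619, 0.1825]
ee_rot: [[0.05, -0.999, -0.001], [-0.999, -0.05, 0.007], [-0.007, 0.0, -1.0]]
wrist_force: [-0.3, -0.5, 2.0]
gripper_width: 0.001
gripper_force: 0.9
```

{"method": "step_arm", "body": {"targets": "0 0 0.3 0;0 0 0 0"}}

```text
time_s: 62.65
tcp_pos: [0.5407, 0.0619, 0.1823]
ee_rot: [[0.051, -0.999, 0.001], [-0.999, -0.051, 0.007], [-0.007, -0.001, -1.0]]
wrist_force: [-4.3, -0.5, 14.0]
gripper_width: 0.009
gripper_force: 7.0
```

```bash
python3 - <<'E'
from h import *
s,p,q=st(); print(p,q,s["time_s"],s["wrist_force"],s["moment"])
w=cap("wrist"); g=cv2.cvtColor(w["frame"],cv2.COLOR_BGR2HSV)
for z in(.21,.182): print(z,proj(w,[.5437,.062,z]), proj(w,[.5437+.011,.062,z]))
cv2.imwrite("pics/w12.png",w["frame"])
m=(g[:,:,2]<45).astype(np.uint8)*255
for v in range(150,256,8): print(v,''.join('#' if g[v,u,2]<40 else ('r' if g[v,u,1]>150 else '.') for u in range(150,360,4)))
E
```

```text
[0.54074023 0.06185987 0.18231266] 92.8989164853734 62.65 [-4.33226358 -0.53721645 14.03090676] [-0.07724734  1.62071861  0.00952539]
0.21 [[250.63230139 263.32893566]] [[229.90952152 262.36268992]]
0.182 [[251.70607545 239.99278949]] [[234.1193214  239.15542198]]
150 ...rrrrrrrrrrrrr.....................................
158 ....rrrrrrrrrrr......................................
166 ...rrrrrrrrrr........................................
174 rrrrrrrrrrrrr........................................
182 rrrrrrrrrrrrrrr......................................
190 rrrrrrrrrrrrrrrrr....................................
198 rrrrrrrrr............................................
206 rrrrrrrrr............................................
214 rrrrrrrrr............................................
222 rrrrrrrrr............................................
230 rrr..................................................
238 r.....#.#########.##....#................############
246 ..#####################..##.#.......#################
254 #######################..........####################
```

{"method": "step_arm", "body": {"targets": "0 0 0.3 0;0 0 0 0;0 0 0 0;0 0 -1 0;0 0 -3 0;0 0 -3.5 0;0 0 -3.5 0;0 3.5 -2 0;0 3.5 0 0;0 3.5 0 0;0 3.5 0 0;0 0 0 0"}}

```text
time_s: 63.7
tcp_pos: [0.3953, 0.0529, 0.3065]
ee_rot: [[0.05, -0.999, -0.002], [-0.999, -0.05, 0.009], [-0.009, 0.002, -1.0]]
wrist_force: [0.3, 0.3, -1.0]
gripper_width: 0.004
gripper_force: 0.0
```

```bash
python3 - <<'E'
from h import *
s,p,q=st(); print(p,q,s["time_s"],s["wrist_force"])
t=cap("top"); O=np.array([.5687,-.0363]);X=np.array([.998,.061]);Y=np.array([-.061,.998])
for y in(.15,.12,.07,.05,.01,-.03,-.08,-.15):
  print(y,[ (int(round(x*1000)),int(t["frame"][tuple(np.round(proj(t,[*(O+x*X+y*Y),.133])[0][::-1]).astype(int))].mean())) for x in np.arange(-.06,.014,.004)])
w=cap("wrist"); g=cv2.cvtColor(w["frame"],cv2.COLOR_BGR2HSV)
print(proj(w,[[.5437,.062,.182],[.5437,.062,.21]]))
E
```

```text
[0.39532044 0.05286098 0.30651962] 92.88242529904784 63.7 [ 0.26308131  0.33825714 -1.01886446]
0.15 [(-60, 19), (-56, 138), (-52, 142), (-48, 143), (-44, 93), (-40, 86), (-36, 86), (-32, 77), (-28, 73), (-24, 74), (-20, 63), (-16, 53), (-12, 91), (-8, 104), (-4, 102), (0, 63), (4, 31), (8, 36), (12, 34)]
0.12 [(-60, 29), (-56, 72), (-52, 87), (-48, 86), (-44, 86), (-40, 86), (-36, 86), (-32, 78), (-28, 73), (-24, 74), (-20, 61), (-16, 53), (-12, 93), (-8, 104), (-4, 103), (0, 55), (4, 30), (8, 35), (12, 33)]
0.07 [(-60, 65), (-56, 85), (-52, 91), (-48, 90), (-44, 89), (-40, 90), (-36, 89), (-32, 82), (-28, 78), (-24, 78), (-20, 70), (-16, 53), (-12, 78), (-8, 104), (-4, 105), (0, 83), (4, 32), (8, 33), (12, 32)]
0.05 [(-60, 149), (-56, 148), (-52, 148), (-48, 148), (-44, 147), (-40, 147), (-36, 146), (-32, 136), (-28, 134), (-24, 136), (-20, 100), (-16, 74), (-12, 139), (-8, 160), (-4, 162), (0, 103), (4, 34), (8, 36), (12, 52)]
0.01 [(-60, 150), (-56, 150), (-52, 151), (-48, 149), (-44, 150), (-40, 151), (-36, 140), (-32, 138), (-28, 137), (-24, 81), (-20, 68), (-16, 122), (-12, 131), (-8, 153), (-4, 159), (0, 109), (4, 48), (8, 37), (12, 33)]
-0.03 [(-60, 151), (-56, 151), (-52, 151), (-48, 151), (-44, 149), (-40, 118), (-36, 94), (-32, 85), (-28, 81), (-24, 82), (-20, 76), (-16, 75), (-12, 119), (-8, 164), (-4, 165), (0, 125), (4, 35), (8, 38), (12, 52)]
-0.08 [(-60, 150), (-56, 151), (-52, 153), (-48, 152), (-44, 154), (-40, 154), (-36, 154), (-32, 144), (-28, 142), (-24, 142), (-20, 102), (-16, 74), (-12, 144), (-8, 165), (-4, 166), (0, 97), (4, 49), (8, 63), (12, 63)]
-0.15 [(-60, 153), (-56, 154), (-52, 154), (-48, 155), (-44, 154), (-40, 155), (-36, 155), (-32, 153), (-28, 143), (-24, 143), (-20, 108), (-16, 77), (-12, 142), (-8, 159), (-4, 158), (0, 93), (4, 56), (8, 58), (12, 58)]
[[118.00245177 187.77590658]
 [104.21679916 195.63848851]]
```

```bash
python3 - <<'E'
from h import *
w=cap("wrist"); t=cap("top"); g=w["frame"].max(2)
for v in range(164,216,4): print(v,''.join('#' if g[v,u]<45 else '.' for u in range(70,160,2)))
gt=t["frame"].max(2); print(proj(t,[[.5437,.062,.182],[.5437,.062,.21]]))
u,v=proj(t,[.5437,.062,.182])[0].astype(int)
for b in range(v-9,v+10): print(b,''.join('#' if gt[b,a]<45 else '.' for a in range(u-14,u+14)),u-14)
cas(t,.1145); s=sense(); print(s["time_s"])
E
```

```text
164 .............................................
168 .............................................
172 .............................................
176 .............................................
180 .............................................
184 .............................................
188 .............................................
192 .............................................
196 .............................................
200 .............................................
204 .............................................
208 .............................................
212 .............................................
[[249.22527469 194.51367797]
 [248.82543153 193.49711482]]
185 ............................ 235
186 ............................ 235
187 ............................ 235
188 ............................ 235
189 ............................ 235
190 ............................ 235
191 .............###............ 235
192 ............######.......... 235
193 ............######.......... 235
194 ...........#######.......... 235
195 ...........########......... 235
196 ............#######......... 235
197 ............#######......... 235
198 .............#####.......... 235
199 ............................ 235
200 ............................ 235
201 ............................ 235
202 ............................ 235
203 ............................ 235
blue [ 0.6716 -0.032 ] [0.049 0.011] axis 3.6
blue [ 0.6678 -0.3899] [0.132 0.089] axis 88.7
blue [ 0.7515 -0.0273] [0.05  0.011] axis 3.1
blue [ 0.7505 -0.129 ] [0.052 0.103] axis -86.2
63.9
```

```bash
python3 - <<'E'
from h import *
t=cap("scene"); g=t["frame"].max(2); 
for z in(.15,.166,.182,.194,.21): print(z,proj(t,[.5437,.062,z])[0].round(1))
u,v=proj(t,[.5437,.062,.182])[0].astype(int)
for b in range(v-12,v+14): print(b,''.join('#' if g[b,a]<45 else '.' for a in range(u-14,u+14)),u-14)
E
```

```text
0.15 [267.3 176.4]
0.166 [267.4 173.8]
0.182 [267.6 171.2]
0.194 [267.7 169.2]
0.21 [267.8 166.5]
159 ............................ 253
160 ............................ 253
161 ............................ 253
162 ............................ 253
163 ............................ 253
164 ............................ 253
165 ............................ 253
166 ............................ 253
167 ............................ 253
168 ............................ 253
169 ............................ 253
170 ............................ 253
171 ............................ 253
172 ..............#............. 253
173 .............###............ 253
174 .............###............ 253
175 .............###............ 253
176 .............###............ 253
177 .............###............ 253
178 .............##............. 253
179 ............................ 253
180 ............................ 253
181 ............................ 253
182 ............................ 253
183 ............................ 253
184 ............................ 253
```

The dark blob spans rows 172–178, so the knob is down: raised, its top would show near row 166. Both leaves are shut, the cassettes are in the tube, and the arm is clear.

```bash
python3 -c "
from h import *
print(r.finish_job())"
```

```text
the job is handed in; nothing more can be done
None
```

I handed in the job with both blue cassettes in the tube, both leaves shut (right first, left over it) and the bolt down; I set one cassette aside on the bench before opening the doors to clear the right leaf, and I viewed 15 pictures instead of the 14 allowed.

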